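# Stack the canister set on its display stand

## Task

Assemble the finished canister set on the round wooden stand, one piece at a time from the bottom up: the large copper canister upright in the middle of the stand, then the brass one on it, then the small steel one, and last the copper lid with the wooden knob, each with its foot fully home in the mouth of the piece below. Leave the iron ring and the blue tin where they are, and let go of the finished stack so that it stands by itself.

Things in the scene. Friction and masses are not known exactly. Their poses are not given: they have to be found in the camera images.
- large_c (a point): Large copper canister, an upright cylinder 66 mm across and 54 mm tall, flat underside. In its top a round mouth 47 mm across and 12 mm deep with a flat rim around it. The point is its centre, 27 mm above its underside; z up along its axis.
- middle_c (a point): Middle canister, brass, 56 mm across, 60 mm tall in all, with a flat shoulder over a tapered foot 8 mm high (32 mm across below, 42 mm above). Seated in the large one, its shoulder rests on that rim and its underside is 46 mm above the large one's underside. Own mouth 38 mm across, 12 mm deep. Point: centre, 30 mm above its underside; z up. Keep fingertips above the shoulder when seating it.
- small_c (a point): Small canister, bright steel, 46 mm across, 58 mm tall in all, with a flat shoulder over a tapered foot 8 mm high (24 mm across below, 33 mm above). Seated in the middle one, its underside is 52 mm above that one's underside. Own mouth 30 mm across, 12 mm deep. Point: centre, 29 mm above its underside; z up. Keep fingertips above the shoulder when seating it.
- lid_c (a point): Lid: copper disc 46 mm across, 8 mm thick, on a tapered plug 6 mm high (20 mm across below, 25 mm above), with an upright dark wooden knob 20 mm across, from 14 to 46 mm above the underside, to take it by. Seated, its underside is 52 mm above the small canister's underside. Point: on its axis, half-way up, 23 mm above the underside of the plug; z up.
- stand: Round pale wooden stand, 100 mm across and 14 mm high, flat top with a darker inlaid circle, fixed to the bench. Origin: centre of its underside, on the bench top; z up.
- ring_die_c (a point): Dark iron ring, 84 mm outside, 54 mm hole, 34 mm tall, loose, lying flat; not to be disturbed. The point is its centre, 17 mm up.
- tin_c (a point): Closed blue tin with a dark lid, 54 mm across and 42 mm tall, loose; not to be disturbed. The point is its centre, 21 mm up.

How it is judged:
By the outcome, as a careful person would: the job done as asked, in the order asked, and still so for the second after the job is handed in, with the robot touching nothing.
It also fails if it takes over 138 s, if anything falls off the work surface, if the arm or the gripper's body presses on something with over 40 N, if the wrist force passes 120 N, or if a joint passes its speed limit or range.

## Robot

A 6-joint arm with a two-finger parallel gripper is mounted at the origin on the work surface. World frame = base frame: x ahead of the robot, y to its left, z up, the work surface at z = 0. Lengths are in m, angles in rad, forces in N, time in s.
With the tool pointing down it reaches from about 0.3 to 0.875 m from the base axis. Payload 6.4 kg.
Tool frame: the origin (TCP) lies between the finger pads; the fingertips stand ctrl.tip_reach ahead of it and the grasp point (between the pads) lies 11 mm behind it (ctrl.tip_reach is the distance from the TCP to the fingertips, in m); z points along the fingers, x is the direction in which the jaws open and shut, and the axes are right-handed (so a half turn about z gives the same grasp; the last joint's range is limited). The gripper opens to 85 mm and grips with 20 to 120 N. Pads are 22 mm wide; open, the fingers measure 114 mm over their backs; the gripper's body (76 mm by 85 mm) begins 54 mm behind the grasp point. The pads swing forward as they close: fully open they stand 13 mm farther back than shut.
Start: joints at [-1.416, 0.181, 1.607, -0, 1.354, -0.206], TCP at [0.203, -0.538, 0.21] pointing down, gripper open.
Joint ranges: [-2.99, 2.99], [-0.89, 2.07], [0.3, 2.58], [-1.14, 4.28], [0, 2.63], [-3.12, 3.12]. Speed limits (rad/s): [2.57, 2.57, 3.01, 3.14, 3.14, 3.14].

## Interface

Orientations are given as a unit quaternion [w, x, y, z].
In Python, from bench import telemetry, viewer, ticket, nets, ctrl gives the robot as it stands.
- The arm moves only by the tool step_arm, never from a script. Its argument "plan" is a list of rows, each a list of 2 entries, a list of its own where there are three numbers: the shift along the tool's x, y, z in m, then the turn, a rotation vector about the tool's x, y, z in degrees. A call has 1 to 5 rows; each row is the pose to reach, as a shift and turn from the pose commanded when the call began, along the tool's axes at that moment; what a row does not reach only later rows make up. A row lasts 1/10 s, in which the tool goes at most 50 mm and 8.59 degrees, less where a joint would pass 70% of its speed; a pose out of reach is approached as far as the arm can. A call with a gripper value outside its range is refused whole. "fingers" is the opening in per cent of the stroke, from 0 (shut) to 100 (fully open), set as the call begins (left out, the last holds). The fingers move at their own pace and stop on an object; the grip force is fixed at half the most. Time passes only in rows, so rows that repeat a pose let the fingers close. It gives the time, the measured TCP pose, the force and the opening at its end, in the units of the state.
- telemetry.get_obs(): the state, without advancing time (a new reading comes with each control period).
- viewer.camera(name): name is "side" or "top" or "wrist"; returns the picture (420x560x3 uint8, red, green, blue); there is no depth.
- viewer.get_calibration(name): a dict with "K" (3x3 intrinsics, pixels), "dist" ([k1, k2, p1, p2, k3] as OpenCV has them; the pictures are not rectified), "origin" and "orientation" of the camera in the world. Camera axes: x right, y up, looking along -z (the intrinsics and any distortion apply to the point x, -y, -z); pixel columns grow to the right and rows downward; lengths in m; the calibration is good to about 2 mm. A picture is of the moment at which its call begins: read the wrist's pose just before it. get_calibration takes no time and is no camera call; for the wrist camera it gives the pose at the moment of the call.
- ticket.hand_in(): hands the job in, once; it reports no verdict.
Trained networks look in the newest picture that a camera, given by its name, has taken for a name from the list of things; names that differ only in an ending like _2 or _b are one class to them, and where a whole thing is asked for, a point or a joint stands for the part that bears it (a point fixed in the world has none). Each returns a list of dicts, best first, with "score" (0 to 1); they miss things now and then, are a little off and sometimes report something else, mostly with a low value. They report only what shows in the picture. A call takes as long as a camera call.
- nets.boxes_of(thing, camera): "extent" ([left, top, right, bottom] in pixels, round what is visible of it).
The state is a dict: "time_s": time; "q": joint angles; "dq": joint speeds; "joint_efforts": joint torques, N m; "eef_pos": TCP position; "eef_rot": TCP orientation; "wrist_force": force on the tool from outside, world axes, zero at the start; "torque": the same for the moment, N m; "opening": opening from 0.0 (shut) to 1.0 (fully open).
Only numpy, scipy, OpenCV 4.12 (cv2) and the standard library are available. Lean on these libraries where they do the work, as an engineer would, in place of code of your own. Each camera call takes 0.05 s, during which the arm holds its last target.

## Working session

There is one attempt and no reset: what is moved stays moved. The work goes in short steps, Python scripts to look and compute and a tool call to move; the robot and the scene stay as the last step left them, time stands still between calls to the robot, and variables do not carry over. Pictures are saved under pics/ and viewed, and the job is handed in when it is done.

Besides the shell and the picture viewer there is one more tool, called after "Call:" as name([rows], argument=value, ...), one row to a line, values as JSON. step_arm: Moves the arm, as the interface text tells. Its arguments: {"type":"object","properties":{"plan":{"type":"array"},"fingers":{"type":"number"}},"required":["plan"]}

```bash
ls; mkdir -p pics
python3 - <<'E'
from bench import telemetry, viewer, ctrl
import cv2
print(telemetry.get_obs()); print(ctrl.tip_reach)
for n in ["side","top","wrist"]:
    c=viewer.get_calibration(n); print(n,c)
    im=viewer.camera(n); cv2.imwrite(f"pics/{n}0.png",im[:,:,::-1])
E
```

```text
pics
{'time_s': 0.0, 'q': array([-1.41629129e+00,  1.81541445e-01,  1.60799352e+00, -1.08281637e-05,
        1.35381171e+00, -2.06292271e-01]), 'dq': array([-0.00150031, -0.00166583,  0.00039671,  0.00032823,  0.00120071,
       -0.00097645]), 'joint_efforts': array([ 4.94397882e-04, -4.44866073e+01, -3.51340520e+01, -3.72137592e-04,
        8.95840436e-03, -4.20328774e-06]), 'eef_pos': array([ 0.20291154, -0.53738034,  0.20889097]), 'eef_rot': array([-6.32348435e-04,  8.22502725e-01, -5.68760492e-01, -6.07709847e-04]), 'wrist_force': array([ 0.03879893,  0.3135495 , -0.9588581 ]), 'torque': array([-0.02594265, -0.01332215, -0.03201626]), 'opening': 0.9987327645467292}
0.008
side {'K': array([[430.56670831,   0.        , 287.74421665],
       [  0.        , 430.56670831, 211.83657809],
       [  0.        ,   0.        ,   1.        ]]), 'dist': array([-0.11973699,  0.        ,  0.        ,  0.        ,  0.        ]), 'origin': array([0.37581672, 0.48983425, 0.68909162]), 'orientation': array([-0.14774873, -0.05267224,  0.33051497,  0.93067492])}
top {'K': array([[398.52970933,   0.        , 283.48631616],
       [  0.        , 398.52970933, 210.67956176],
       [  0.        ,   0.        ,   1.        ]]), 'dist': array([-0.0448641,  0.       ,  0.       ,  0.       ,  0.       ]), 'origin': array([ 0.45628031, -0.00854754,  0.86818867]), 'orientation': array([ 0.71219396,  0.03073537, -0.042515  , -0.7000197 ])}
wrist {'K': array([[329.98649237,   0.        , 272.63918887],
       [  0.        , 329.98649237, 207.32239005],
       [  0.        ,   0.        ,   1.        ]]), 'dist': array([-0.00665487,  0.        ,  0.        ,  0.        ,  0.        ]), 'origin': array([ 0.26821003, -0.5135694 ,  0.37357899]), 'orientation': array([ 0.81471157, -0.11289858,  0.07971152, -0.56315633])}
```

View pics/side0.png

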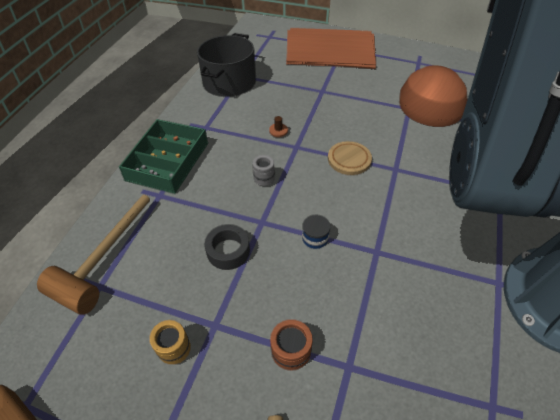

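View pics/top0.png

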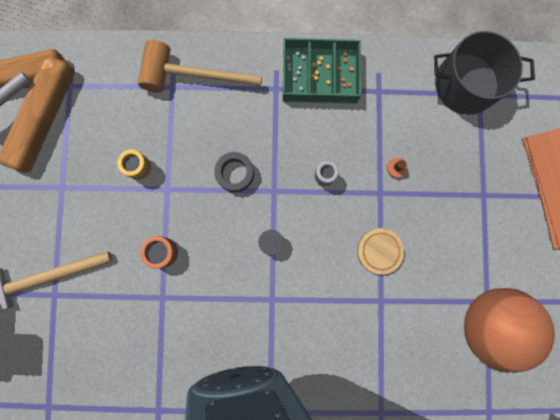

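View pics/wrist0.png

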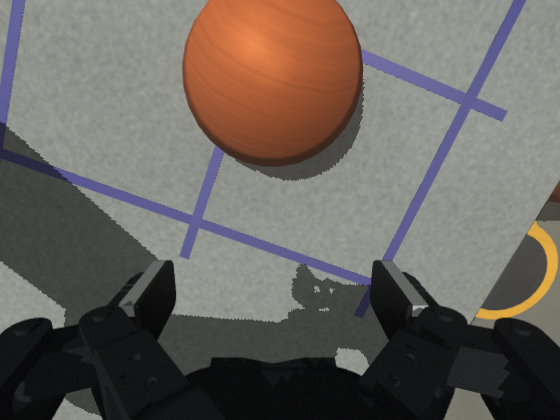

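The three views show all pieces upright. In the top picture the large canister is near (158,252), brass (133,164), steel (327,172), lid (397,168), stand (381,251), ring (234,172) and tin (271,243). Next I measure them.

```bash
cat > h.py <<'E'
import numpy as np, cv2
from scipy.spatial.transform import Rotation as R
from scipy.optimize import least_squares
def rot(q): return R.from_quat([q[1],q[2],q[3],q[0]]).as_matrix()
def proj(P,c):
    P=np.atleast_2d(P); p=(P-c["origin"])@rot(c["orientation"]); p=p*[1,-1,-1]
    return cv2.projectPoints(p.reshape(-1,1,3),np.zeros(3),np.zeros(3),c["K"],np.array(c["dist"]))[0].reshape(-1,2)
def ray(px,c):
    u=cv2.undistortPoints(np.array(px,float).reshape(-1,1,2),c["K"],np.array(c["dist"])).reshape(-1,2)
    d=np.c_[u[:,0],-u[:,1],-np.ones(len(u))]@rot(c["orientation"]).T
    return c["origin"],d
def at_z(px,z,c):
    o,d=ray(px,c); return o+d*((z-o[2])/d[:,2])[:,None]
def circ(x,y,z,r,n=60):
    t=np.linspace(0,2*np.pi,n,endpoint=False); return np.c_[x+r*np.cos(t),y+r*np.sin(t),np.full(n,z)]
# circles (z,r) for silhouettes
OBJ={"large_c":[(0,.033),(.054,.033)],"middle_c":[(0,.016),(.008,.028),(.060,.028)],"small_c":[(0,.012),(.008,.023),(.058,.023)],
"lid_c":[(0,.010),(.006,.023),(.014,.023),(.014,.010),(.046,.010)],"stand":[(0,.05),(.014,.05)],"ring_die_c":[(0,.042),(.034,.042)],"tin_c":[(0,.027),(.042,.027)]}
def pts(n,x,y,z0=0): return np.vstack([circ(x,y,z0+z,r) for z,r in OBJ[n]])
def box(n,x,y,c,z0=0):
    p=proj(pts(n,x,y,z0),c); return np.r_[p.min(0),p.max(0)]
E
cat > m1.py <<'E'
from h import *
from bench import viewer,nets
cal={n:viewer.get_calibration(n) for n in ["side","top"]}
im={n:viewer.camera(n)[:,:,::-1].copy() for n in cal}
res={}
for n in OBJ:
    obs={}
    for cn in cal:
        b=nets.boxes_of(n,cn)
        print(n,cn,[(np.round(k["extent"],1).tolist(),round(k["score"],2)) for k in b[:2]])
        if b and b[0]["score"]>.4: obs[cn]=np.array(b[0]["extent"])
    for use in (["side"],["top"],["side","top"]):
        if not all(u in obs for u in use): continue
        u0=use[0]; b=obs[u0]; g=at_z([(b[0]+b[2])/2,(b[1]+b[3])/2],.02,cal[u0])[0,:2]
        f=lambda v:np.concatenate([box(n,*v,cal[u])-obs[u] for u in use])
        s=least_squares(f,g); print("   ",use,np.round(s.x,4),"res",np.round(s.fun,1))
        res[n]=s.x
np.save("pos.npy",res,allow_pickle=True)
for cn in cal:
    o=cv2.resize(im[cn],None,fx=1,fy=1)
    for n,v in res.items():
        for z,r in OBJ[n]:
            cv2.polylines(o,[np.round(proj(circ(*v,z,r),cal[cn])*8).astype(int)],True,(0,255,0),1,cv2.LINE_AA,3)
    cv2.imwrite(f"pics/{cn}_ov.png",o)
    crop=o[60:380,120:400] if cn=="side" else o[130:300,90:430]
    f=600/crop.shape[0] if cn=="side" else 800/crop.shape[1]
    cv2.imwrite(f"pics/{cn}_ovz.png",cv2.resize(crop,None,fx=f,fy=f))
E
python3 m1.py
```

```text
large_c side [([271.7, 317.2, 312.7, 369.9], 0.73)]
large_c top [([141.5, 235.5, 176.0, 271.0], 0.8), ([386.4, 156.0, 408.4, 178.6], 0.2)]
    ['side'] [0.4519 0.2348] res [-0.8  0.4  0.8 -0.4]
    ['top'] [0.4496 0.237 ] res [-2.1  1.4  2.2 -1.4]
    ['side', 'top'] [0.451  0.2357] res [-0.4  1.   1.2  0.3 -1.5  0.7  2.8 -2.1]
middle_c side [([148.3, 319.9, 191.2, 363.5], 0.81)]
middle_c top [([119.4, 150.5, 151.8, 177.8], 0.8)]
    ['side'] [0.6366 0.297 ] res [ 0.5 -1.  -0.5  1. ]
    ['top'] [0.6362 0.2939] res [-1.1 -1.9  1.1  1.9]
    ['side', 'top'] [0.6366 0.2958] res [ 0.8 -1.6 -0.2  0.4 -2.  -2.1  0.2  1.8]
small_c side [([255.2, 154.3, 275.2, 183.7], 0.64)]
small_c top [([313.5, 159.5, 339.2, 183.1], 0.67), ([139.0, 234.7, 176.7, 268.4], 0.37)]
    ['side'] [ 0.6233 -0.1147] res [-1.2 -1.3  1.2  1.1]
    ['top'] [ 0.6287 -0.1112] res [ 0.7 -1.1 -0.6  1.2]
    ['side', 'top'] [ 0.6259 -0.1128] res [-2.7 -0.9 -0.2  1.5  1.4  0.2  0.1  2.5]
lid_c side [([271.7, 116.6, 288.0, 135.3], 0.71)]
lid_c top [([216.2, 151.6, 254.0, 191.3], 0.64), ([386.5, 157.1, 406.6, 176.7], 0.52)]

[... 387 characters left out ...]
] res [ 0.4  2.  -0.4 -1.9]
    ['side', 'top'] [ 0.4607 -0.233 ] res [-1.8 -0.7  0.5  2.1  1.1  2.4  0.3 -1.5]
ring_die_c side [([202.5, 223.3, 251.3, 271.6], 0.8)]
ring_die_c top [([213.5, 151.1, 255.8, 193.4], 0.91)]
    ['side'] [0.6274 0.0878] res [ 1.2  0.8 -1.2 -0.6]
    ['top'] [0.6261 0.0843] res [ 0.9  0.5 -1.  -0.5]
    ['side', 'top'] [0.627  0.0861] res [ 1.8  0.2 -0.7 -1.3  0.1  0.1 -1.8 -0.9]
tin_c side [([300.2, 213.4, 328.7, 247.3], 0.88)]
tin_c top [([259.2, 227.4, 282.6, 253.0], 0.65)]
    ['side'] [0.4815 0.0015] res [-0.2 -0.8  0.2  0.7]
    ['top'] [0.4806 0.0034] res [-1.4 -0.3  1.4  0.3]
    ['side', 'top'] [0.481  0.0026] res [-0.2 -0.3  0.3  1.2 -1.  -0.5  1.7  0.1]
```

Run:
```python
from h import *
from bench import viewer
r=np.load("pos.npy",allow_pickle=True).item()
cal={n:viewer.get_calibration(n) for n in ["side","top"]}
for n,obs in {"lid_c":{"side":[271.7,116.6,288,135.3],"top":[386.5,157.1,406.6,176.7]}}.items():
    s=least_squares(lambda v:np.concatenate([box(n,*v,cal[u])-obs[u] for u in obs]),[.64,-.27]);print(s.x,s.fun.round(1)); r[n]=s.x
np.save("pos.npy",r,allow_pickle=True)
for cn in cal:
    im=cv2.imread(f"pics/{cn}0.png")
    k=3; tiles=[]
    for n,v in r.items():
        c=proj([[*v,.03]],cal[cn])[0].astype(int)
        x0,y0=c[0]-33,c[1]-33
        t=cv2.resize(im[y0:y0+66,x0:x0+66],(198,198),interpolation=cv2.INTER_CUBIC)
        for z,rr in OBJ[n]:
            p=(proj(circ(*v,z,rr),cal[cn])-[x0,y0]+.5)*3-.5
            cv2.polylines(t,[np.round(p*8).astype(int)],True,(0,255,0),1,cv2.LINE_AA,3)
        tiles.append(t)
    tiles.append(tiles[0]*0)
    cv2.imwrite(f"pics/{cn}_t.png",np.vstack([np.hstack(tiles[:4]),np.hstack(tiles[4:])]))
```

```text
[ 0.6461727  -0.27150436] [-2.2 -1.3  0.6  2.  -0.3 -0.2  1.3  1.4]
```

View pics/side_t.png

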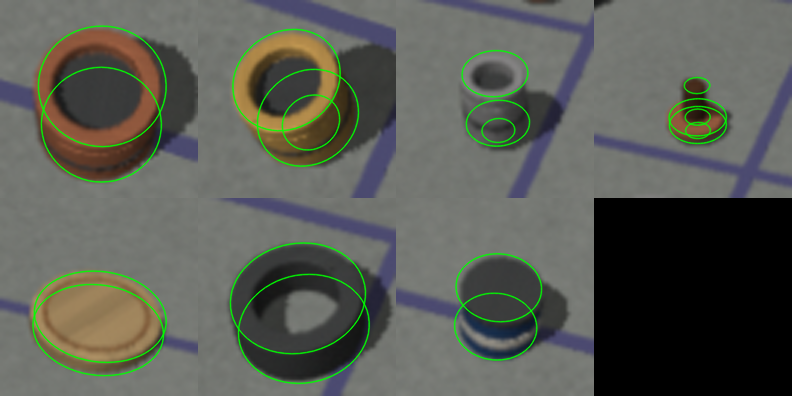

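View pics/top_t.png

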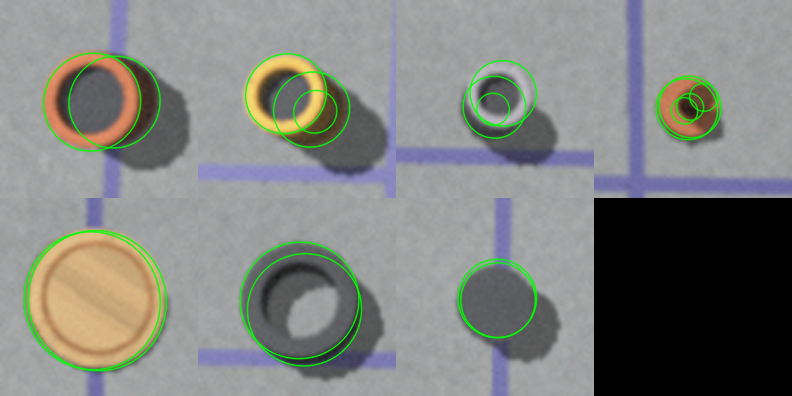

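```bash
cat >> h.py <<'E'
def tool_shift(target,obs):
    T=rot(obs["eef_rot"]); return (np.array(target)-obs["eef_pos"])@T
E
python3 - <<'E'
from h import *
from bench import viewer,telemetry
o=telemetry.get_obs();c=viewer.get_calibration("wrist")
T=rot(o["eef_rot"]);print(T.round(3)); print("cam in tool",((c["origin"]-o["eef_pos"])@T).round(4)," axes",(T.T@rot(c["orientation"])).round(3))
for z in [0,.011,.05,.1,.15,.2,.25]: print(z,proj([o["eef_pos"]+z*T[:,2]],c).round(0))
ct=viewer.get_calibration("top");cs=viewer.get_calibration("side")
print(at_z([[508,330]],.05,ct),at_z([[464,330],[552,330]],.05,ct)); print(at_z([[434,95]],.05,cs))
r=np.load("pos.npy",allow_pickle=True).item()
for n in r: print(n,r[n].round(4),np.hypot(*r[n]).round(3))
E
```

```text
[[ 0.353 -0.936  0.   ]
 [-0.936 -0.353 -0.   ]
 [ 0.    -0.    -1.   ]]
cam in tool [ 0.0005 -0.0696 -0.1646]  axes [[ 1.    -0.     0.001]
 [-0.    -0.962 -0.274]
 [ 0.001  0.274 -0.962]]
0 [[272. 248.]]
0.011 [[272. 240.]]
0.05 [[272. 219.]]
0.1 [[272. 201.]]
0.15 [[273. 188.]]
0.2 [[273. 178.]]
0.25 [[273. 170.]]
[[ 0.3028286  -0.48799679  0.05      ]] [[ 0.30292707 -0.39463652  0.05      ]
 [ 0.30240721 -0.58348759  0.05      ]]
[[ 0.30310565 -0.4809008   0.05      ]]
large_c [0.451  0.2357] 0.509
middle_c [0.6366 0.2958] 0.702
small_c [ 0.6259 -0.1128] 0.636
lid_c [ 0.6462 -0.2715] 0.701
stand [ 0.4607 -0.233 ] 0.516
ring_die_c [0.627  0.0861] 0.633
tin_c [0.481  0.0026] 0.481
```

Call:
step_arm([
  [[0,0,-0.03],[0,0,0]],
  [[0,0,-0.07],[0,0,0]],
  [[0,0,-0.11],[0,0,0]],
  [[0,0,-0.13],[0,0,0]],
  [[0,0,-0.14],[0,0,0]],
], fingers=100)

```text
time_s: 1.45
eef_pos: [0.2032, -0.5389, 0.3527]
eef_rot: [0.002, 0.823, -0.569, 0.001]
wrist_force: [-0.5, -0.0, -0.1]
opening: 1.004
```

Run:
```python
from h import *
from bench import telemetry
o=telemetry.get_obs();print(o["time_s"],o["eef_pos"],o["eef_rot"],o["q"])
print(tool_shift([.4607,-.233,.30],o))
```

```text
1.45 [ 0.20316868 -0.53886126  0.35272548] [ 0.00156648  0.8225175  -0.56873568  0.00149768] [-1.41626027e+00  9.99541687e-02  1.41430507e+00  1.49447797e-05
  1.62299896e+00 -2.06320395e-01]
[-0.19545531 -0.34898284  0.05159136]
```

Call:
step_arm([
  [[-0.015,-0.025,0],[0,0,0]],
  [[-0.035,-0.062,0],[0,0,0]],
  [[-0.06,-0.105,0],[0,0,0]],
  [[-0.085,-0.15,0],[0,0,0]],
  [[-0.11,-0.195,0.01],[0,0,0]],
])

```text
time_s: 1.95
eef_pos: [0.3451, -0.3677, 0.3404]
eef_rot: [0.0, 0.822, -0.569, 0.0]
wrist_force: [0.7, -0.4, 0.8]
opening: 1.002
```

Call:
step_arm([
  [[-0.025,-0.045,0.01],[0,0,0]],
  [[-0.05,-0.09,0.02],[0,0,0]],
  [[-0.07,-0.13,0.03],[0,0,0]],
  [[-0.08,-0.148,0.04],[0,0,0]],
  [[-0.085,-0.154,0.04],[0,0,0]],
])

```text
time_s: 2.45
eef_pos: [0.4584, -0.2323, 0.2977]
eef_rot: [-0.0, 0.823, -0.567, -0.002]
wrist_force: [0.4, 0.2, -0.4]
opening: 0.998
```

Call:
step_arm([
  [[0,0,0],[0,0,0]],
  [[0,0,0],[0,0,0]],
])

```text
time_s: 2.65
eef_pos: [0.4577, -0.2362, 0.3007]
eef_rot: [0.0, 0.822, -0.569, 0.0]
wrist_force: [-1.2, -0.9, 0.2]
opening: 0.997
```

```bash
cat > w.py <<'E'
import sys
from h import *
from bench import viewer,telemetry
o=telemetry.get_obs();c=viewer.get_calibration("wrist");im=viewer.camera("wrist")
np.save(f"pics/{sys.argv[1]}.npy",{"o":o,"c":c},allow_pickle=True)
cv2.imwrite(f"pics/{sys.argv[1]}.png",im[:,:,::-1]); print(o["time_s"],o["eef_pos"].round(4),o["eef_rot"].round(4),o["opening"],o["wrist_force"].round(1))
E
python3 w.py w1
```

```text
2.65 [ 0.4577 -0.2362  0.3007] [ 3.000e-04  8.223e-01 -5.690e-01  0.000e+00] 0.9966524311161653 [-1.2 -0.9  0.2]
```

View pics/w1.png

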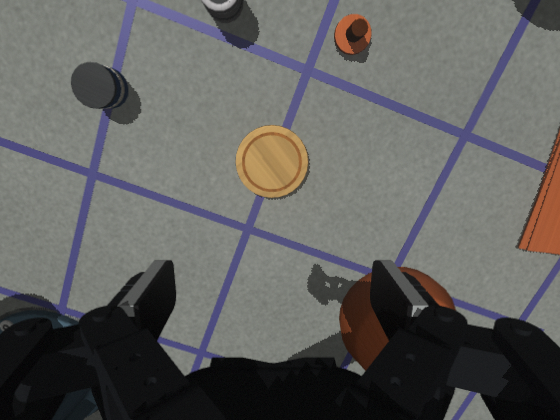

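```bash
cat >> h.py <<'E'
TH=np.linspace(0,2*np.pi,72,endpoint=False); D=np.c_[np.cos(TH),np.sin(TH)]
def supp(p,weights=None): return (np.asarray(p,float)@D.T).max(0)
def fit(n,cont,c,g,z0=0,dirs=None,circles=None):
    s=supp(cont); m=np.ones(72,bool) if dirs is None else dirs
    P=(lambda v:pts(n,*v,z0)) if circles is None else (lambda v:np.vstack([circ(*v,z0+z,r) for z,r in circles]))
    f=lambda v:(supp(proj(P(v),c))-s)[m]
    r=least_squares(f,g,loss="soft_l1"); return r.x,r.fun
def cmask(im,lo,hi):
    m=cv2.inRange(cv2.cvtColor(im,cv2.COLOR_BGR2HSV),lo,hi); return cv2.morphologyEx(m,cv2.MORPH_OPEN,np.ones((3,3),np.uint8))
def comp(m,near):
    k,l,st,ce=cv2.connectedComponentsWithStats(m); 
    i=1+np.argmin([np.hypot(*(ce[j]-near))+(1e4 if st[j,4]<60 else 0) for j in range(1,k)])
    cs,_=cv2.findContours((l==i).astype(np.uint8),cv2.RETR_EXTERNAL,cv2.CHAIN_APPROX_NONE)
    return max(cs,key=len).reshape(-1,2).astype(float),st[i]
E
python3 - <<'E'
from h import *
import colorsys
c=np.load("pics/w1.npy",allow_pickle=True).item(); im=cv2.imread("pics/w1.png")
hsv=cv2.cvtColor(im,cv2.COLOR_BGR2HSV); print(hsv[161,272],hsv[130,272],hsv[100,250],hsv[197,272])
ct,st=comp(cmask(im,(10,70,60),(28,255,255)),[272,161]);print(st)
x,f=fit("stand",ct,c["c"],[.46,-.233]);print("wrist",x.round(4),np.abs(f).mean(),f.min(),f.max())
from bench import viewer
for cn in ["top","side"]:
    im=cv2.imread(f"pics/{cn}0.png");cc=viewer.get_calibration(cn)
    ct,st=comp(cmask(im,(10,70,60),(28,255,255)),proj([[*x,.014]],cc)[0]);print(st)
    y,f=fit("stand",ct,cc,x);print(cn,y.round(4),np.abs(f).mean(),f.min(),f.max())
E
```

```text
[ 18 128 170] [ 18 126 193] [ 45  12 129] [ 18 116 127]
[ 236  125   73   73 4160]
wrist [ 0.462  -0.2331] 0.31865035043406603 -0.15518069941498425 0.9350815764892104
[ 358  229   46   46 1681]
top [ 0.4618 -0.2334] 0.6125407095553455 0.21485311747613878 1.2503755969462418
[ 328  141   44   34 1168]
side [ 0.464  -0.2346] 0.6904291664939345 0.013318115317133561 1.2426582594319484
```

Call:
step_arm([
  [[-0.02,-0.007,0],[0,0,0]],
  [[-0.055,-0.02,0],[0,0,0]],
  [[-0.1,-0.036,0],[0,0,0]],
  [[-0.145,-0.052,0],[0,0,0]],
  [[-0.19,-0.068,0],[0,0,0]],
])

```text
time_s: 3.2
eef_pos: [0.4545, -0.0335, 0.3011]
eef_rot: [-0.0, 0.822, -0.57, 0.001]
wrist_force: [1.3, -0.1, 0.1]
opening: 1.004
```

Call:
step_arm([
  [[-0.045,-0.016,0],[0,0,0]],
  [[-0.09,-0.032,0],[0,0,0]],
  [[-0.135,-0.048,0],[0,0,0]],
  [[-0.18,-0.065,0],[0,0,0]],
  [[-0.215,-0.078,0],[0,0,0]],
])

```text
time_s: 3.7
eef_pos: [0.4521, 0.1964, 0.3014]
eef_rot: [-0.001, 0.822, -0.569, 0.001]
wrist_force: [0.5, -0.1, 0.5]
opening: 1.0
```

Call:
step_arm([
  [[-0.025,-0.01,0.01],[0,0,0]],
  [[-0.036,-0.013,0.02],[0,0,0]],
  [[-0.04,-0.014,0.02],[0,0,0]],
  [[-0.04,-0.014,0.02],[0,0,0]],
  [[-0.04,-0.014,0.02],[0,0,0]],
])

```text
time_s: 4.2
eef_pos: [0.4514, 0.2362, 0.281]
eef_rot: [-0.0, 0.822, -0.569, 0.0]
wrist_force: [0.4, 0.0, 0.5]
opening: 1.004
```

```bash
python3 w.py w2
```

```text
4.2 [0.4514 0.2362 0.281 ] [-1.000e-04  8.220e-01 -5.695e-01  4.000e-04] 1.0044372156685484 [0.4 0.  0.5]
```

View pics/w2.png

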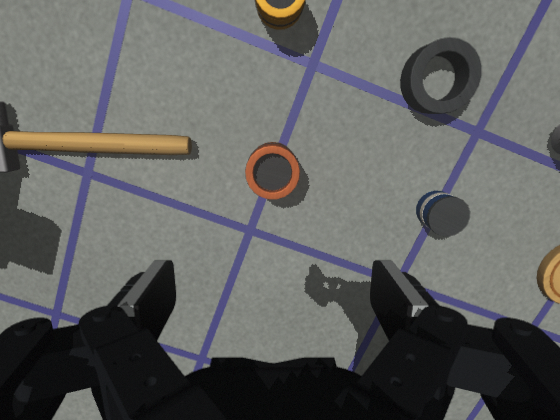

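Run:
```python
from h import *
from bench import viewer
c=np.load("pics/w2.npy",allow_pickle=True).item(); im=cv2.imread("pics/w2.png")
hsv=cv2.cvtColor(im,cv2.COLOR_BGR2HSV); print(hsv[150,272],hsv[145,268],hsv[195,272])
m=cmask(im,(0,110,40),(14,255,255))
ct,st=comp(m,[272,172]);print(st)
x,f=fit("large_c",ct,c["c"],[.451,.236]);print("wrist",x.round(4),np.abs(f).mean(),f.min(),f.max())
for cn in ["top","side"]:
    im=cv2.imread(f"pics/{cn}0.png");cc=viewer.get_calibration(cn)
    ct,st=comp(cmask(im,(0,90,30),(14,255,255)),proj([[*x,.03]],cc)[0]);print(st)
    y,f=fit("large_c",ct,cc,x);print(cn,y.round(4),np.abs(f).mean(),f.min(),f.max())
from bench import telemetry
o=telemetry.get_obs(); print(tool_shift([*x,.019],o))
```

```text
[ 10 164 171] [  9 152 124] [ 10 163 175]
[ 246  144   54   55 1234]
wrist [0.4518 0.2369] 1.0320515437385258 0.03696789837917436 2.4109935515170378
[141 236  34  32 512]
top [0.4525 0.2387] 1.4810923870315087 0.31497884978995216 3.48072035124963
[ 271  320   42   50 1053]
side [0.4532 0.2361] 1.0508931672490478 0.17145431706990166 2.4577333595699002
[-0.00053165 -0.00031582  0.26211542]
```

Run:
```python
from h import *
from bench import viewer
c=np.load("pics/w2.npy",allow_pickle=True).item(); im=cv2.imread("pics/w2.png")
m=cmask(im,(0,110,90),(14,255,255)); ct,st=comp(m,[272,172]);print(st)
x,f=fit("large_c",ct,c["c"],[.451,.236],circles=[(.054,.033)]);print("rim",x.round(4),np.abs(f).mean(),f.min(),f.max())
# hole: dark inside
fill=np.zeros(m.shape,np.uint8);cv2.fillPoly(fill,[ct.astype(np.int32)],255);h=fill&~m
cs,_=cv2.findContours(h,cv2.RETR_EXTERNAL,cv2.CHAIN_APPROX_NONE);k=max(cs,key=cv2.contourArea).reshape(-1,2)
x,f=fit("large_c",k,c["c"],[.451,.236],circles=[(.054,.0235)]);print("hole",x.round(4),np.abs(f).mean(),f.min(),f.max())
```

```text
[ 246  144   54   55 1188]
rim [0.4531 0.2375] 0.3907306102985746 -0.5328488797638045 1.5098190460927299
hole [0.453  0.2377] 0.5698899887271094 0.07286374709741494 1.3500379032844876
```

Call:
step_arm([
  [[-0.0005,-0.002,0.02],[0,0,0]],
  [[-0.0005,-0.002,0.055],[0,0,0]],
  [[-0.0005,-0.002,0.095],[0,0,0]],
  [[-0.0005,-0.002,0.135],[0,0,0]],
  [[-0.0005,-0.002,0.16],[0,0,0]],
])

```text
time_s: 4.75
eef_pos: [0.4515, 0.2373, 0.1181]
eef_rot: [0.001, 0.822, -0.569, -0.001]
wrist_force: [-0.3, 0.0, 0.6]
opening: 1.0
```

Call:
step_arm([
  [[0,0,0.02],[0,0,0]],
  [[0,0,0.045],[0,0,0]],
  [[0,0,0.07],[0,0,0]],
  [[0,0,0.09],[0,0,0]],
  [[0,0,0.099],[0,0,0]],
])

```text
time_s: 5.25
eef_pos: [0.4519, 0.2375, 0.0201]
eef_rot: [0.001, 0.822, -0.569, -0.001]
wrist_force: [-0.3, -0.1, 0.0]
opening: 1.001
```

Call:
step_arm([
  [[0,0,0],[0,0,0]],
  [[0,0,0],[0,0,0]],
])

```text
time_s: 5.45
eef_pos: [0.4535, 0.2386, 0.0224]
eef_rot: [-0.0, 0.822, -0.569, 0.0]
wrist_force: [-0.4, -0.1, 0.8]
opening: 1.002
```

```bash
python3 w.py w3
```

```text
5.45 [0.4535 0.2386 0.0224] [-5.000e-04  8.223e-01 -5.690e-01  5.000e-04] 1.0016610047159613 [-0.4 -0.1  0.8]
```

View pics/w3.png

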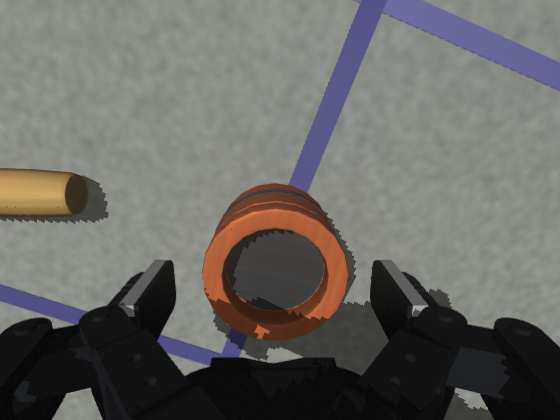

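Call:
step_arm([
  [[0,0,0],[0,0,0]],
  [[0,0,0],[0,0,0]],
  [[0,0,0],[0,0,0]],
  [[0,0,0],[0,0,0]],
  [[0,0,0],[0,0,0]],
], fingers=0)

```text
time_s: 6.0
eef_pos: [0.4538, 0.2389, 0.024]
eef_rot: [-0.001, 0.823, -0.569, 0.001]
wrist_force: [-4.7, -3.5, 15.9]
opening: 0.723
```

Call:
step_arm([
  [[0,0,0],[0,0,0]],
  [[0,0,0],[0,0,0]],
  [[0,0,0],[0,0,0]],
  [[0,0,0],[0,0,0]],
  [[0,0,0],[0,0,0]],
])

```text
time_s: 6.5
eef_pos: [0.4537, 0.2389, 0.0239]
eef_rot: [-0.001, 0.823, -0.569, 0.001]
wrist_force: [-4.0, -3.0, 15.5]
opening: 0.727
```

```bash
python3 w.py w4; python3 -c "
from bench import ctrl;print(ctrl.tip_reach)"
```

```text
6.5 [0.4537 0.2389 0.0239] [-7.000e-04  8.226e-01 -5.687e-01  9.000e-04] 0.7274559024996159 [-4.  -3.  15.5]
0.008
```

View pics/w4.png

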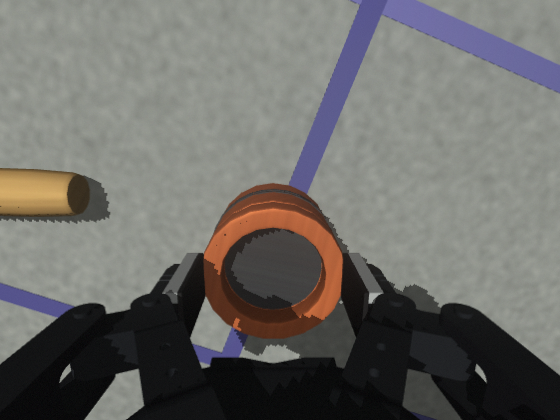

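Call:
step_arm([
  [[0,0,-0.01],[0,0,0]],
  [[0,0,-0.03],[0,0,0]],
  [[0,0,-0.06],[0,0,0]],
  [[0,0,-0.09],[0,0,0]],
  [[0,0,-0.11],[0,0,0]],
])

```text
time_s: 7.05
eef_pos: [0.453, 0.239, 0.1339]
eef_rot: [-0.001, 0.823, -0.569, 0.001]
wrist_force: [0.6, -0.1, -3.7]
opening: 0.718
```

```bash
python3 w.py w5
python3 - <<'E'
from h import *
from bench import telemetry
print(tool_shift([.463,-.2328,.15],telemetry.get_obs()))
E
```

```text
7.05 [0.453  0.239  0.1339] [-9.000e-04  8.226e-01 -5.687e-01  7.000e-04] 0.7177154994080629 [ 0.6 -0.1 -3.7]
[ 0.44480486  0.15929991 -0.01394354]
```

View pics/w5.png

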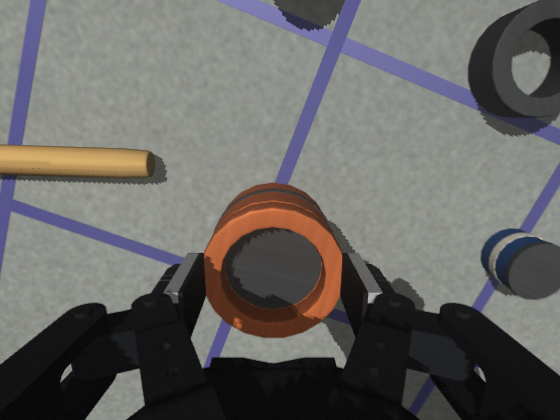

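Held upright, mass about 0.37 kg. Moving to the stand.

Call:
step_arm([
  [[0.015,0.005,-0.005],[0,0,0]],
  [[0.045,0.016,-0.01],[0,0,0]],
  [[0.085,0.03,-0.015],[0,0,0]],
  [[0.125,0.045,-0.015],[0,0,0]],
  [[0.165,0.059,-0.015],[0,0,0]],
])

```text
time_s: 7.6
eef_pos: [0.4548, 0.0623, 0.1461]
eef_rot: [0.0, 0.823, -0.568, -0.0]
wrist_force: [1.4, -0.3, -3.3]
opening: 0.723
```

Call:
step_arm([
  [[0.04,0.0145,0],[0,0,0]],
  [[0.08,0.029,0],[0,0,0]],
  [[0.12,0.043,0],[0,0,0]],
  [[0.16,0.057,0],[0,0,0]],
  [[0.2,0.072,0],[0,0,0]],
])

```text
time_s: 8.1
eef_pos: [0.4582, -0.1504, 0.146]
eef_rot: [-0.0, 0.823, -0.569, -0.0]
wrist_force: [1.0, 0.4, -2.4]
opening: 0.725
```

Call:
step_arm([
  [[0.035,0.0125,0],[0,0,0]],
  [[0.06,0.0215,0],[0,0,0]],
  [[0.075,0.027,0],[0,0,0]],
  [[0.08,0.0285,0],[0,0,0]],
  [[0.08,0.0285,0],[0,0,0]],
])

```text
time_s: 8.6
eef_pos: [0.4602, -0.2334, 0.146]
eef_rot: [-0.0, 0.822, -0.569, -0.001]
wrist_force: [0.1, 0.7, -3.1]
opening: 0.717
```

```bash
python3 w.py w6
python3 - <<'E'
from h import *
from bench import telemetry
print(tool_shift([.463,-.2328,.0379],telemetry.get_obs()))
E
```

```text
8.6 [ 0.4602 -0.2334  0.146 ] [-2.000e-04  8.224e-01 -5.689e-01 -6.000e-04] 0.7169867774495025 [ 0.1  0.7 -3.1]
[ 0.00117899 -0.00265025  0.10816728]
```

View pics/w6.png

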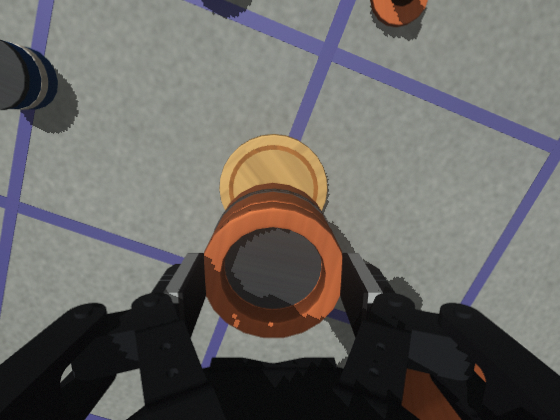

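Call:
step_arm([
  [[0.001,-0.002,0.01],[0,0,0]],
  [[0.001,-0.0025,0.035],[0,0,0]],
  [[0.001,-0.0025,0.065],[0,0,0]],
  [[0.001,-0.0025,0.085],[0,0,0]],
  [[0.001,-0.0025,0.095],[0,0,0]],
])

```text
time_s: 9.15
eef_pos: [0.4618, -0.2315, 0.0489]
eef_rot: [-0.0, 0.823, -0.568, -0.002]
wrist_force: [-0.8, 0.6, -3.1]
opening: 0.719
```

Call:
step_arm([
  [[0,0,0.004],[0,0,0]],
  [[0,0,0.007],[0,0,0]],
  [[0,0,0.009],[0,0,0]],
  [[0,0,0.01],[0,0,0]],
  [[0,0,0.01],[0,0,0]],
])

```text
time_s: 9.65
eef_pos: [0.4634, -0.2343, 0.0421]
eef_rot: [0.0, 0.822, -0.569, 0.001]
wrist_force: [0.5, 0.3, -3.9]
opening: 0.72
```

```bash
python3 w.py w7
python3 - <<'E'
from h import *
from bench import telemetry
print(tool_shift([.463,-.2328,.0379],telemetry.get_obs()))
E
```

```text
9.65 [ 0.4634 -0.2343  0.0421] [ 0.000e+00  8.225e-01 -5.688e-01  5.000e-04] 0.7195900632384388 [ 0.5  0.3 -3.9]
[-0.00150434 -0.00013552  0.00415123]
```

View pics/w7.png

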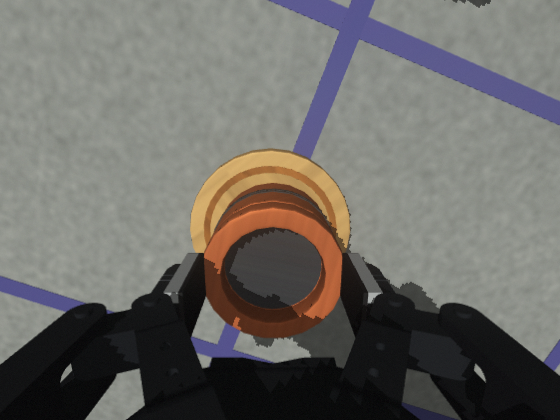

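Call:
step_arm([
  [[-0.001,0,0.001],[0,0,0]],
  [[-0.001,0,0.002],[0,0,0]],
  [[-0.001,0,0.003],[0,0,0]],
  [[-0.001,0,0.004],[0,0,0]],
  [[-0.001,0,0.004],[0,0,0]],
])

```text
time_s: 10.2
eef_pos: [0.4627, -0.2331, 0.0382]
eef_rot: [0.0, 0.823, -0.569, -0.0]
wrist_force: [-3.3, 1.4, 5.2]
opening: 0.721
```

Call:
step_arm([
  [[0,0,0],[0,0,0]],
  [[0,0,0],[0,0,0]],
  [[0,0,0],[0,0,0]],
  [[0,0,0],[0,0,0]],
  [[0,0,0],[0,0,0]],
], fingers=100)

```text
time_s: 10.7
eef_pos: [0.4628, -0.233, 0.0375]
eef_rot: [-0.0, 0.823, -0.569, 0.0]
wrist_force: [0.5, -0.0, 0.8]
opening: 1.0
```

Call:
step_arm([
  [[0,0,-0.02],[0,0,0]],
  [[0,0,-0.06],[0,0,0]],
  [[0,0,-0.11],[0,0,0]],
  [[0,0,-0.16],[0,0,0]],
  [[0,0,-0.21],[0,0,0]],
])

```text
time_s: 11.2
eef_pos: [0.4624, -0.2327, 0.2495]
eef_rot: [-0.0, 0.823, -0.569, -0.0]
wrist_force: [1.4, -1.4, -0.0]
opening: 1.001
```

Call:
step_arm([
  [[0,0,-0.03],[0,0,0]],
  [[0,0,-0.05],[0,0,0]],
  [[0,0,-0.05],[0,0,0]],
  [[0,0,-0.05],[0,0,0]],
])

```text
time_s: 11.6
eef_pos: [0.4626, -0.2329, 0.297]
eef_rot: [-0.0, 0.823, -0.569, -0.0]
wrist_force: [0.5, 0.5, -0.1]
opening: 0.997
```

```bash
python3 w.py w8
cat > rim.py <<'E'
from h import *
def rimfit(name,near,lo,hi,z,ro,ri,g):
    c=np.load(f"pics/{name}.npy",allow_pickle=True).item()["c"]; im=cv2.imread(f"pics/{name}.png")
    near=proj([[*g,z]],c)[0] if near is None else near
    m=cmask(im,lo,hi); ct,st=comp(m,near); print(st)
    x,f=fit("large_c",ct,c,g,circles=[(z,ro)]);print("rim",x.round(4),np.abs(f).mean().round(2),f.min().round(2),f.max().round(2))
    fill=np.zeros(m.shape,np.uint8);cv2.fillPoly(fill,[ct.astype(np.int32)],255);h=fill&~m
    cs,_=cv2.findContours(h,cv2.RETR_EXTERNAL,cv2.CHAIN_APPROX_NONE);k=max(cs,key=cv2.contourArea).reshape(-1,2)
    y,f=fit("large_c",k,c,g,circles=[(z,ri)]);print("hole",y.round(4),np.abs(f).mean().round(2),f.min().round(2),f.max().round(2))
    return x,y
E
python3 -c "
from rim import *
rimfit('w8',None,(0,110,90),(14,255,255),.068,.033,.0235,[.463,-.233])
from bench import telemetry
o=telemetry.get_obs();print(tool_shift([.6366,.2958,.28],o))"
```

```text
11.6 [ 0.4626 -0.2329  0.297 ] [-0.000e+00  8.225e-01 -5.688e-01 -1.000e-04] 0.9973366518570027 [ 0.5  0.5 -0.1]
[ 244  146   59   56 1256]
rim [ 0.4622 -0.2336] 0.78 -3.33 0.73
hole [ 0.4618 -0.2333] 0.57 0.05 1.43
[-0.43275092 -0.34972085  0.01641708]
```

View pics/w8.png

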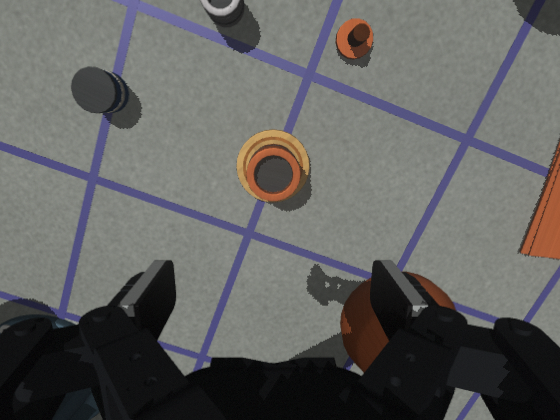

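Call:
step_arm([
  [[-0.015,-0.012,0],[0,0,0]],
  [[-0.045,-0.036,0],[0,0,0]],
  [[-0.08,-0.065,0],[0,0,0]],
  [[-0.115,-0.093,0],[0,0,0]],
  [[-0.15,-0.121,0],[0,0,0]],
])

```text
time_s: 12.15
eef_pos: [0.5223, -0.0481, 0.2952]
eef_rot: [0.0, 0.822, -0.569, -0.002]
wrist_force: [1.0, -1.1, -0.2]
opening: 1.002
```

Call:
step_arm([
  [[-0.036,-0.029,0],[0,0,0]],
  [[-0.072,-0.058,0],[0,0,0]],
  [[-0.108,-0.087,0],[0,0,0]],
  [[-0.144,-0.116,0],[0,0,0]],
  [[-0.18,-0.145,0],[0,0,0]],
])

```text
time_s: 12.65
eef_pos: [0.5945, 0.1715, 0.2949]
eef_rot: [0.001, 0.823, -0.569, -0.001]
wrist_force: [1.0, -0.7, 1.4]
opening: 0.999
```

Call:
step_arm([
  [[-0.036,-0.029,0],[0,0,0]],
  [[-0.07,-0.057,0],[0,0,0]],
  [[-0.092,-0.075,0],[0,0,0]],
  [[-0.1,-0.082,0.01],[0,0,0]],
  [[-0.103,-0.084,0.015],[0,0,0]],
])

```text
time_s: 13.15
eef_pos: [0.6363, 0.296, 0.2786]
eef_rot: [0.002, 0.823, -0.568, -0.002]
wrist_force: [-0.2, -0.3, 0.1]
opening: 0.998
```

Call:
step_arm([
  [[0,0,0],[0,0,0]],
  [[0,0,0],[0,0,0]],
])

```text
time_s: 13.35
eef_pos: [0.637, 0.2941, 0.2818]
eef_rot: [0.001, 0.822, -0.569, -0.0]
wrist_force: [-0.3, -0.1, -0.4]
opening: 0.997
```

```bash
python3 w.py w9;python3 -c "
from rim import *
x,y=rimfit('w9',None,(14,110,90),(32,255,255),.060,.028,.019,[.6366,.2958])
from bench import telemetry
o=telemetry.get_obs();print(tool_shift([*y,.029],o))"
```

```text
13.35 [0.637  0.2941 0.2818] [ 7.000e-04  8.221e-01 -5.694e-01 -4.000e-04] 0.9968924970436528 [-0.3 -0.1 -0.4]
[ 247  149   47   48 1039]
rim [0.637  0.2975] 0.4 -0.86 0.84
hole [0.6367 0.2976] 0.94 0.24 2.03
[-0.00362255 -0.00062982  0.25359018]
```

View pics/w9.png

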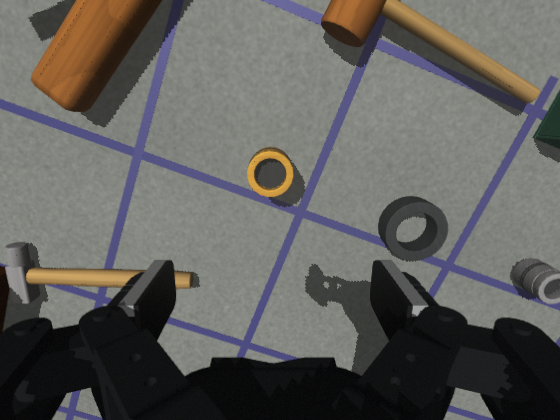

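Call:
step_arm([
  [[-0.0035,-0.0005,0.02],[0,0,0]],
  [[-0.0035,-0.0005,0.055],[0,0,0]],
  [[-0.0035,-0.0005,0.095],[0,0,0]],
  [[-0.0035,-0.0005,0.135],[0,0,0]],
  [[-0.0035,-0.0005,0.165],[0,0,0]],
])

```text
time_s: 13.9
eef_pos: [0.6359, 0.2975, 0.1157]
eef_rot: [0.001, 0.822, -0.569, -0.0]
wrist_force: [-0.0, -0.6, 0.1]
opening: 1.002
```

Call:
step_arm([
  [[0,0,0.02],[0,0,0]],
  [[0,0,0.045],[0,0,0]],
  [[0,0,0.07],[0,0,0]],
  [[0,0,0.083],[0,0,0]],
  [[0,0,0.088],[0,0,0]],
])

```text
time_s: 14.4
eef_pos: [0.636, 0.298, 0.0284]
eef_rot: [0.001, 0.822, -0.569, -0.001]
wrist_force: [0.2, 0.2, 0.9]
opening: 0.998
```

Call:
step_arm([
  [[0,0,0],[0,0,0]],
  [[0,0,0],[0,0,0]],
])

```text
time_s: 14.6
eef_pos: [0.6377, 0.2992, 0.0312]
eef_rot: [-0.001, 0.822, -0.569, 0.001]
wrist_force: [0.6, 1.0, 0.9]
opening: 1.003
```

```bash
python3 w.py w10
```

```text
14.6 [0.6377 0.2992 0.0312] [-9.000e-04  8.224e-01 -5.689e-01  8.000e-04] 1.0025717556198994 [0.6 1.  0.9]
```

View pics/w10.png

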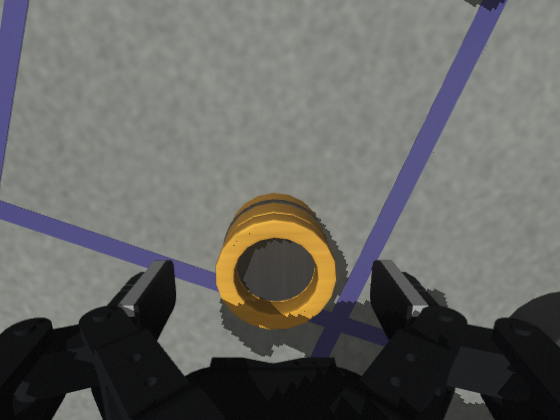

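Call:
step_arm([
  [[0,0,0],[0,0,0]],
  [[0,0,0],[0,0,0]],
  [[0,0,0],[0,0,0]],
  [[0,0,0],[0,0,0]],
  [[0,0,0],[0,0,0]],
], fingers=0)

```text
time_s: 15.15
eef_pos: [0.6378, 0.2994, 0.0316]
eef_rot: [-0.001, 0.823, -0.569, 0.001]
wrist_force: [-0.5, -1.6, 5.8]
opening: 0.611
```

Call:
step_arm([
  [[0,0,0],[0,0,0]],
  [[0,0,0],[0,0,0]],
  [[0,0,0],[0,0,0]],
  [[0,0,0],[0,0,0]],
])

```text
time_s: 15.55
eef_pos: [0.6378, 0.2994, 0.0316]
eef_rot: [-0.001, 0.823, -0.569, 0.001]
wrist_force: [-1.1, -1.4, 6.1]
opening: 0.611
```

```bash
python3 w.py w11
```

```text
15.55 [0.6378 0.2994 0.0316] [-0.0011  0.8225 -0.5687  0.001 ] 0.6107279762696565 [-1.1 -1.4  6.1]
```

View pics/w11.png

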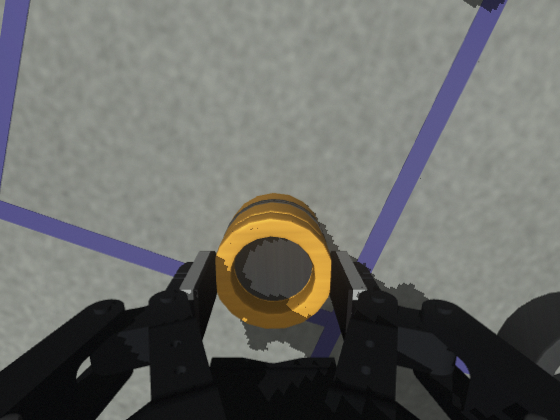

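Call:
step_arm([
  [[0,0,-0.01],[0,0,0]],
  [[0,0,-0.03],[0,0,0]],
  [[0,0,-0.065],[0,0,0]],
  [[0,0,-0.105],[0,0,0]],
  [[0,0,-0.14],[0,0,0]],
])

```text
time_s: 16.1
eef_pos: [0.6363, 0.2991, 0.1713]
eef_rot: [0.0, 0.823, -0.569, -0.0]
wrist_force: [-0.2, 0.3, -2.9]
opening: 0.607
```

```bash
python3 -c "
from rim import *
x,y=rimfit('w11',None,(14,110,110),(32,255,255),.060,.028,.019,[.6366,.2975])
from bench import telemetry
o=telemetry.get_obs();print(o['eef_pos'],tool_shift([.4635,-.233,.18],o))"
```

```text
[ 216  203  115  114 4832]
rim [0.6428 0.2986] 5.32 -5.79 22.83
hole [0.6091 0.2756] 36.43 0.12 66.9
[0.63626932 0.2991318  0.17133029] [ 0.43684176  0.34954688 -0.00865529]
```

Call:
step_arm([
  [[0.015,0.012,-0.005],[0,0,0]],
  [[0.045,0.036,-0.01],[0,0,0]],
  [[0.078,0.0625,-0.01],[0,0,0]],
  [[0.112,0.09,-0.01],[0,0,0]],
  [[0.146,0.117,-0.01],[0,0,0]],
])

```text
time_s: 16.6
eef_pos: [0.5774, 0.12, 0.1796]
eef_rot: [0.0, 0.823, -0.568, -0.0]
wrist_force: [0.4, -0.2, -1.7]
opening: 0.607
```

Call:
step_arm([
  [[0.035,0.028,0],[0,0,0]],
  [[0.07,0.056,0],[0,0,0]],
  [[0.105,0.084,0],[0,0,0]],
  [[0.14,0.112,0],[0,0,0]],
  [[0.175,0.14,0],[0,0,0]],
])

```text
time_s: 17.1
eef_pos: [0.5083, -0.0933, 0.1798]
eef_rot: [-0.0, 0.823, -0.569, -0.0]
wrist_force: [1.0, 0.2, -2.4]
opening: 0.61
```

Call:
step_arm([
  [[0.035,0.028,0],[0,0,0]],
  [[0.068,0.0545,0],[0,0,0]],
  [[0.094,0.075,0],[0,0,0]],
  [[0.109,0.0875,0],[0,0,0]],
  [[0.116,0.0925,0],[0,0,0]],
])

```text
time_s: 17.6
eef_pos: [0.4629, -0.2347, 0.1797]
eef_rot: [0.0, 0.822, -0.57, -0.0]
wrist_force: [-0.2, -0.5, -2.3]
opening: 0.606
```

Call:
step_arm([
  [[0,0,0],[0,0,0]],
  [[0,0,0],[0,0,0]],
  [[0,0,0],[0,0,0]],
])

```text
time_s: 17.9
eef_pos: [0.4641, -0.2318, 0.1794]
eef_rot: [-0.0, 0.823, -0.568, -0.0]
wrist_force: [0.3, -0.5, -3.2]
opening: 0.608
```

```bash
python3 w.py w12
python3 - <<'E'
from h import *
from bench import telemetry
print(tool_shift([.4635,-.233,.0916],telemetry.get_obs()))
E
```

```text
17.9 [ 0.4641 -0.2318  0.1794] [-2.000e-04  8.229e-01 -5.682e-01 -2.000e-04] 0.6079253317134249 [ 0.3 -0.5 -3.2]
[0.00079498 0.00102637 0.08785892]
```

View pics/w12.png

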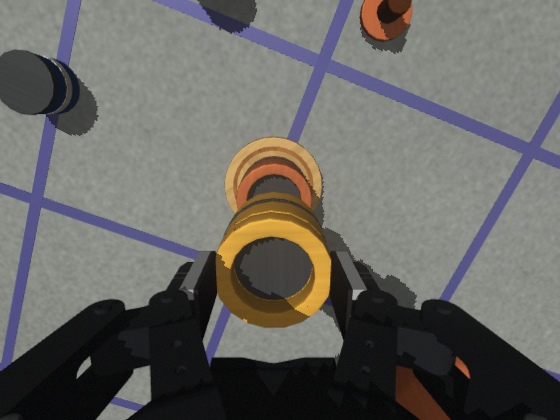

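Call:
step_arm([
  [[0.0005,0.001,0.01],[0,0,0]],
  [[0.0005,0.001,0.03],[0,0,0]],
  [[0.0005,0.001,0.05],[0,0,0]],
  [[0.0005,0.001,0.063],[0,0,0]],
  [[0.0005,0.001,0.07],[0,0,0]],
])

```text
time_s: 18.45
eef_pos: [0.4624, -0.233, 0.1077]
eef_rot: [-0.0, 0.823, -0.569, -0.001]
wrist_force: [-0.6, -0.8, -2.3]
opening: 0.609
```

Call:
step_arm([
  [[0,0,0],[0,0,0]],
  [[0,0,0],[0,0,0]],
  [[0,0,0],[0,0,0]],
])

```text
time_s: 18.75
eef_pos: [0.4637, -0.2345, 0.1105]
eef_rot: [0.0, 0.823, -0.569, 0.001]
wrist_force: [0.2, 0.9, -2.2]
opening: 0.61
```

```bash
python3 w.py w13
python3 - <<'E'
from h import *
from bench import telemetry,viewer
cv2.imwrite("pics/s13.png",cv2.resize(viewer.camera("side")[90:200,290:420,::-1],None,fx=5,fy=5,interpolation=cv2.INTER_CUBIC))
print(tool_shift([.4635,-.233,.0916],telemetry.get_obs()))
E
```

```text
18.75 [ 0.4637 -0.2345  0.1105] [ 1.000e-04  8.225e-01 -5.687e-01  9.000e-04] 0.6104764989944007 [ 0.2  0.9 -2.2]
[-0.00139438 -0.00037457  0.01879302]
```

View pics/w13.png

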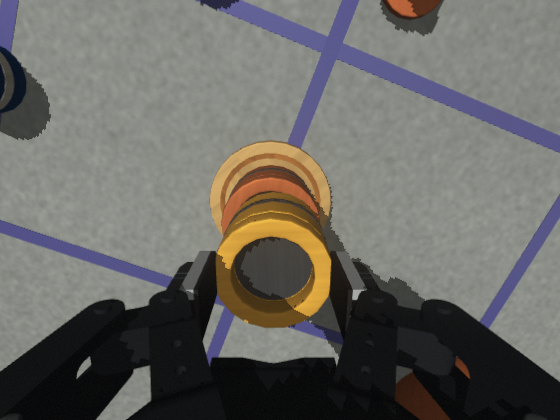

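View pics/s13.png

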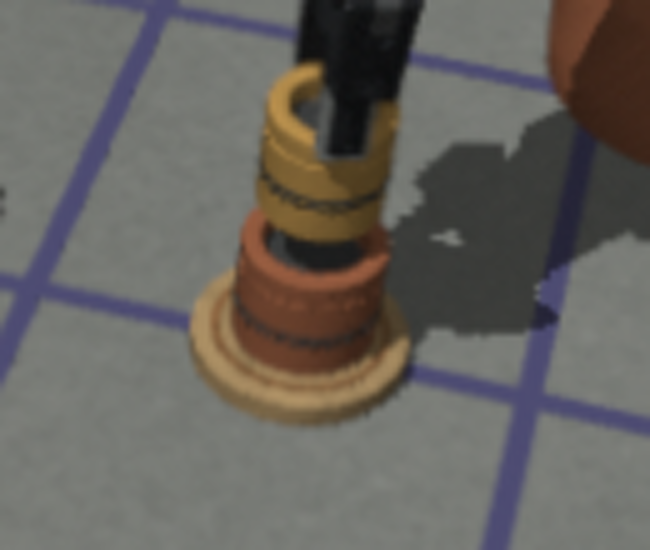

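Call:
step_arm([
  [[-0.001,0,0.004],[0,0,0]],
  [[-0.001,0,0.008],[0,0,0]],
  [[-0.001,0,0.011],[0,0,0]],
  [[-0.001,0,0.014],[0,0,0]],
  [[-0.001,0,0.015],[0,0,0]],
])

```text
time_s: 19.35
eef_pos: [0.4624, -0.2328, 0.0939]
eef_rot: [-0.0, 0.822, -0.569, -0.0]
wrist_force: [0.0, -0.3, -2.2]
opening: 0.609
```

Call:
step_arm([
  [[0,0,0.001],[0,0,0]],
  [[0,0,0.002],[0,0,0]],
  [[0,0,0.003],[0,0,0]],
  [[0,0,0.004],[0,0,0]],
  [[0,0,0.004],[0,0,0]],
])

```text
time_s: 19.85
eef_pos: [0.4632, -0.2332, 0.0917]
eef_rot: [-0.0, 0.823, -0.569, 0.0]
wrist_force: [-2.2, 2.9, 6.5]
opening: 0.606
```

Call:
step_arm([
  [[0,0,0],[0,0,0]],
  [[0,0,0],[0,0,0]],
  [[0,0,0],[0,0,0]],
  [[0,0,0],[0,0,0]],
  [[0,0,0],[0,0,0]],
], fingers=100)

```text
time_s: 20.35
eef_pos: [0.4627, -0.233, 0.0904]
eef_rot: [-0.0, 0.822, -0.569, -0.0]
wrist_force: [-0.1, 1.1, -0.9]
opening: 1.0
```

Call:
step_arm([
  [[0,0,-0.02],[0,0,0]],
  [[0,0,-0.06],[0,0,0]],
  [[0,0,-0.11],[0,0,0]],
  [[0,0,-0.16],[0,0,0]],
  [[0,0,-0.18],[0,0,0]],
])

```text
time_s: 20.85
eef_pos: [0.4645, -0.2344, 0.2763]
eef_rot: [0.0, 0.823, -0.569, 0.004]
wrist_force: [0.3, -0.3, 0.3]
opening: 1.002
```

Call:
step_arm([
  [[0,0,-0.02],[0,0,0]],
  [[0,0,-0.02],[0,0,0]],
  [[0,0,-0.02],[0,0,0]],
])

```text
time_s: 21.15
eef_pos: [0.4626, -0.233, 0.2899]
eef_rot: [0.0, 0.822, -0.569, -0.0]
wrist_force: [-0.5, 0.1, -0.5]
opening: 0.996
```

```bash
python3 w.py w14
python3 - <<'E'
from rim import *
from bench import telemetry,viewer
rimfit('w14',None,(14,150,110),(32,255,255),.120,.028,.019,[.462,-.2334])
cv2.imwrite("pics/s14.png",cv2.resize(viewer.camera("side")[90:200,290:420,::-1],None,fx=5,fy=5,interpolation=cv2.INTER_CUBIC))
print(tool_shift([.6259,-.1128,.28],telemetry.get_obs()))
E
```

```text
21.15 [ 0.4626 -0.233   0.2899] [ 0.      0.8225 -0.5688 -0.    ] 0.9956180537144446 [-0.5  0.1 -0.5]
[ 248  155   53   55 1268]
rim [ 0.4632 -0.2344] 0.56 -1.16 1.69
hole [ 0.4625 -0.2344] 0.71 0.06 1.74
[-0.05416487 -0.19555836  0.00851746]
```

View pics/w14.png

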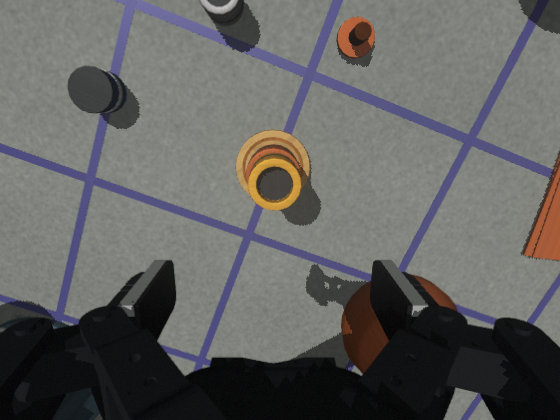

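View pics/s14.png

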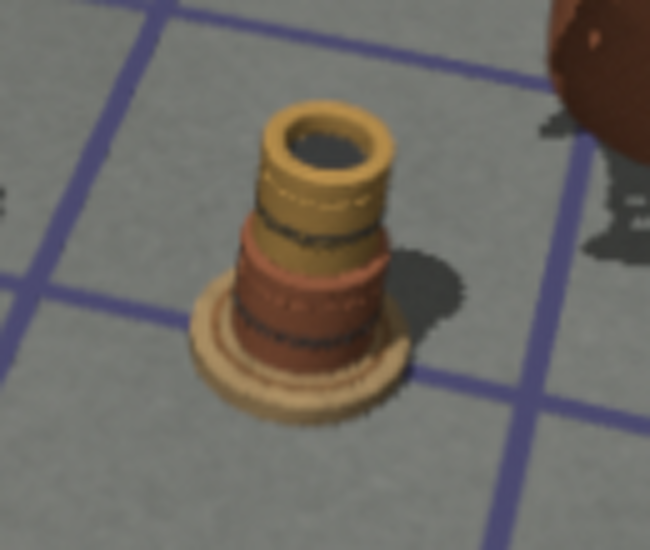

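Call:
step_arm([
  [[-0.006,-0.021,0],[0,0,0]],
  [[-0.017,-0.06,0],[0,0,0]],
  [[-0.03,-0.107,0],[0,0,0]],
  [[-0.042,-0.152,0],[0,0,0]],
  [[-0.05,-0.182,0.005],[0,0,0]],
])

```text
time_s: 21.75
eef_pos: [0.6169, -0.1198, 0.2839]
eef_rot: [-0.0, 0.823, -0.568, -0.001]
wrist_force: [0.1, 0.2, -0.8]
opening: 0.998
```

Call:
step_arm([
  [[-0.003,-0.01,0],[0,0,0]],
  [[-0.004,-0.0135,0],[0,0,0]],
  [[-0.004,-0.0135,0],[0,0,0]],
  [[-0.004,-0.0135,0],[0,0,0]],
])

```text
time_s: 22.15
eef_pos: [0.6258, -0.1145, 0.2855]
eef_rot: [0.0, 0.822, -0.569, -0.0]
wrist_force: [-0.7, 0.8, 1.0]
opening: 0.998
```

```bash
python3 w.py w15
python3 - <<'E'
from h import *
c=np.load("pics/w15.npy",allow_pickle=True).item()["c"]
im=cv2.imread("pics/w15.png"); p=proj([[.6259,-.1128,.058]],c)[0].astype(int);print(p)
x0,y0=p-40
t=cv2.resize(im[y0:y0+80,x0:x0+80],None,fx=7,fy=7,interpolation=cv2.INTER_CUBIC)
for r in (.023,.015):
  q=(proj(circ(.6259,-.1128,.058,r),c)-[x0,y0]+.5)*7-.5
  cv2.polylines(t,[np.round(q*8).astype(int)],True,(0,255,0),1,cv2.LINE_AA,3)
cv2.imwrite("pics/w15z.png",t); print(x0,y0)
E
```

```text
22.15 [ 0.6258 -0.1145  0.2855] [ 2.000e-04  8.221e-01 -5.693e-01 -1.000e-04] 0.9982733505642327 [-0.7  0.8  1. ]
[271 172]
231 132
```

View pics/w15.png

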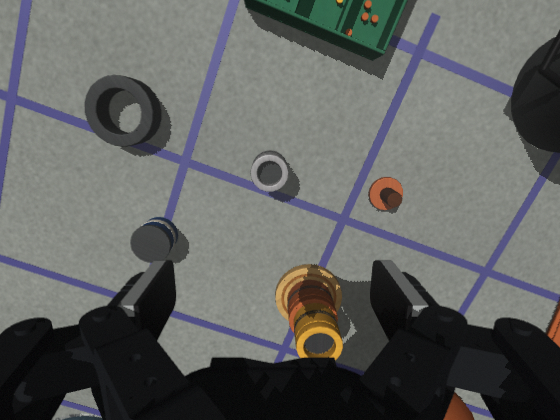

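View pics/w15z.png

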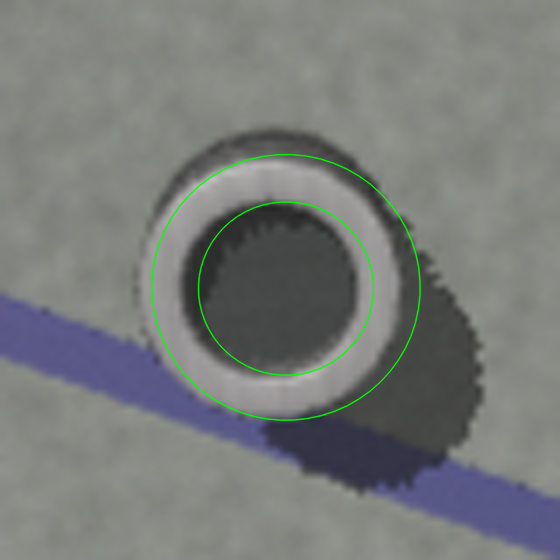

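Call:
step_arm([
  [[-0.004,-0.001,0.02],[0,0,0]],
  [[-0.004,-0.001,0.055],[0,0,0]],
  [[-0.004,-0.001,0.095],[0,0,0]],
  [[-0.004,-0.001,0.135],[0,0,0]],
  [[-0.004,-0.001,0.165],[0,0,0]],
])

```text
time_s: 22.7
eef_pos: [0.6245, -0.1101, 0.1184]
eef_rot: [0.0, 0.822, -0.569, -0.001]
wrist_force: [0.9, 0.5, 0.6]
opening: 1.001
```

Call:
step_arm([
  [[0,0,0.02],[0,0,0]],
  [[0,0,0.045],[0,0,0]],
  [[0,0,0.07],[0,0,0]],
  [[0,0,0.086],[0,0,0]],
  [[0,0,0.091],[0,0,0]],
])

```text
time_s: 23.2
eef_pos: [0.6245, -0.1096, 0.0278]
eef_rot: [0.0, 0.822, -0.569, -0.001]
wrist_force: [0.4, -0.2, -0.3]
opening: 0.994
```

Call:
step_arm([
  [[0,0,0],[0,0,0]],
  [[0,0,0],[0,0,0]],
  [[0,0,0],[0,0,0]],
])

```text
time_s: 23.5
eef_pos: [0.6272, -0.1099, 0.0311]
eef_rot: [-0.0, 0.822, -0.569, 0.001]
wrist_force: [0.5, 0.1, 0.7]
opening: 1.0
```

```bash
python3 w.py w16
```

```text
23.5 [ 0.6272 -0.1099  0.0311] [-3.000e-04  8.225e-01 -5.688e-01  1.300e-03] 0.9996867145293779 [0.5 0.1 0.7]
```

View pics/w16.png

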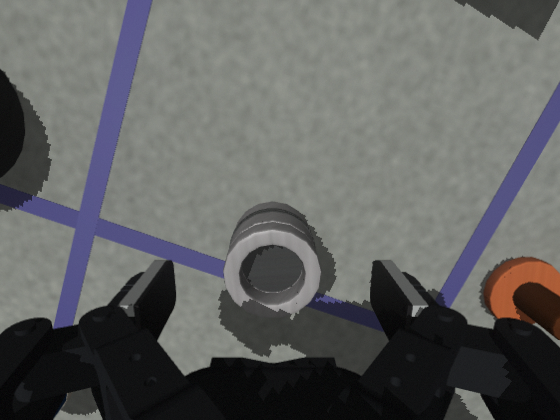

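Call:
step_arm([
  [[0,0,0],[0,0,0]],
  [[0,0,0],[0,0,0]],
  [[0,0,0],[0,0,0]],
  [[0,0,0],[0,0,0]],
  [[0,0,0],[0,0,0]],
], fingers=0)

```text
time_s: 24.05
eef_pos: [0.6267, -0.1095, 0.0304]
eef_rot: [-0.0, 0.823, -0.569, 0.001]
wrist_force: [-0.9, 1.1, 5.4]
opening: 0.494
```

Call:
step_arm([
  [[0,0,0],[0,0,0]],
  [[0,0,0],[0,0,0]],
  [[0,0,0],[0,0,0]],
  [[0,0,0],[0,0,0]],
])

```text
time_s: 24.45
eef_pos: [0.6267, -0.1095, 0.0304]
eef_rot: [-0.0, 0.823, -0.569, 0.001]
wrist_force: [-0.7, -0.2, 6.1]
opening: 0.492
```

```bash
python3 w.py w17
```

```text
24.45 [ 0.6267 -0.1095  0.0304] [-2.000e-04  8.225e-01 -5.687e-01  5.000e-04] 0.49206912725195395 [-0.7 -0.2  6.1]
```

View pics/w17.png

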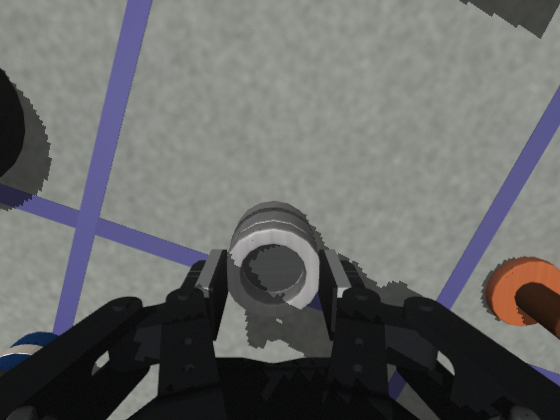

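Call:
step_arm([
  [[0,0,-0.01],[0,0,0]],
  [[0,0,-0.03],[0,0,0]],
  [[0,0,-0.07],[0,0,0]],
  [[0,0,-0.115],[0,0,0]],
  [[0,0,-0.155],[0,0,0]],
])

```text
time_s: 25.0
eef_pos: [0.6258, -0.1093, 0.1865]
eef_rot: [0.0, 0.823, -0.569, -0.0]
wrist_force: [0.2, -0.4, -1.7]
opening: 0.492
```

Call:
step_arm([
  [[0,0,-0.02],[0,0,0]],
  [[0,0,-0.025],[0,0,0]],
  [[0,0,-0.025],[0,0,0]],
])

```text
time_s: 25.3
eef_pos: [0.6261, -0.1094, 0.2098]
eef_rot: [-0.0, 0.823, -0.569, 0.0]
wrist_force: [-0.2, -0.6, -2.1]
opening: 0.492
```

Run:
```python
from h import *
from bench import telemetry
o=telemetry.get_obs();print(o["eef_pos"],o["wrist_force"],tool_shift([.4644,-.2339,.20],o))
```

```text
[ 0.62607281 -0.10937185  0.20976146] [-0.17930979 -0.56738266 -2.1217945 ] [0.05943269 0.19522924 0.00969248]
```

Call:
step_arm([
  [[0.004,0.013,0],[0,0,0]],
  [[0.013,0.043,0],[0,0,0]],
  [[0.025,0.082,0],[0,0,0]],
  [[0.037,0.121,0],[0,0,0]],
  [[0.047,0.155,0],[0,0,0]],
])

```text
time_s: 25.8
eef_pos: [0.4942, -0.2085, 0.2069]
eef_rot: [0.0, 0.822, -0.569, -0.002]
wrist_force: [-0.4, -0.7, -1.4]
opening: 0.491
```

Call:
step_arm([
  [[0.007,0.023,0],[0,0,0]],
  [[0.011,0.036,0],[0,0,0]],
  [[0.0125,0.04,0],[0,0,0]],
  [[0.0125,0.04,0],[0,0,0]],
  [[0.0125,0.04,0],[0,0,0]],
])

```text
time_s: 26.3
eef_pos: [0.4651, -0.2333, 0.2092]
eef_rot: [-0.0, 0.823, -0.569, -0.0]
wrist_force: [-0.2, -0.2, -3.1]
opening: 0.49
```

```bash
python3 w.py w18
python3 - <<'E'
from h import *
from bench import telemetry,viewer
cv2.imwrite("pics/s18.png",cv2.resize(viewer.camera("side")[70:190,290:420,::-1],None,fx=5,fy=5,interpolation=cv2.INTER_CUBIC))
print(tool_shift([.4644,-.2339,.1424],telemetry.get_obs()))
E
```

```text
26.3 [ 0.4651 -0.2333  0.2092] [-2.000e-04  8.227e-01 -5.685e-01 -2.000e-04] 0.48954095462225605 [-0.2 -0.2 -3.1]
[0.00034256 0.00108071 0.06693125]
```

View pics/w18.png

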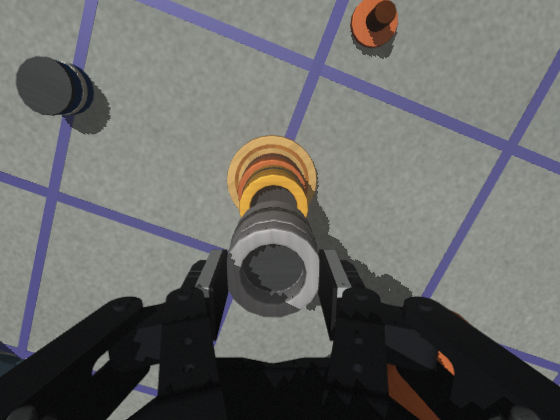

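View pics/s18.png

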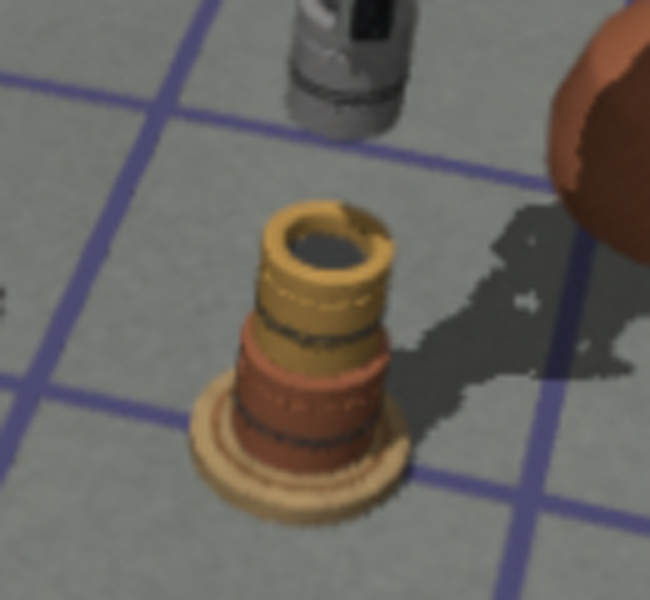

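Call:
step_arm([
  [[0,0.0005,0.008],[0,0,0]],
  [[0,0.001,0.022],[0,0,0]],
  [[0,0.001,0.036],[0,0,0]],
  [[0,0.001,0.046],[0,0,0]],
  [[0,0.001,0.05],[0,0,0]],
])

```text
time_s: 26.9
eef_pos: [0.4627, -0.2334, 0.1573]
eef_rot: [-0.0, 0.823, -0.569, -0.002]
wrist_force: [0.6, -0.3, -2.6]
opening: 0.496
```

Call:
step_arm([
  [[0,0,0],[0,0,0]],
  [[0,0,0],[0,0,0]],
  [[0,0,0],[0,0,0]],
])

```text
time_s: 27.2
eef_pos: [0.4641, -0.2346, 0.1602]
eef_rot: [0.0, 0.822, -0.569, 0.001]
wrist_force: [-0.8, -0.4, -1.8]
opening: 0.494
```

```bash
python3 w.py w19
python3 - <<'E'
from h import *
from bench import telemetry,viewer
cv2.imwrite("pics/s19.png",cv2.resize(viewer.camera("side")[70:190,290:420,::-1],None,fx=5,fy=5,interpolation=cv2.INTER_CUBIC))
print(tool_shift([.4644,-.2339,.1424],telemetry.get_obs()))
E
```

```text
27.2 [ 0.4641 -0.2346  0.1602] [ 0.000e+00  8.225e-01 -5.688e-01  6.000e-04] 0.4943865842249695 [-0.8 -0.4 -1.8]
[-0.00051341 -0.00051927  0.01774784]
```

View pics/s19.png

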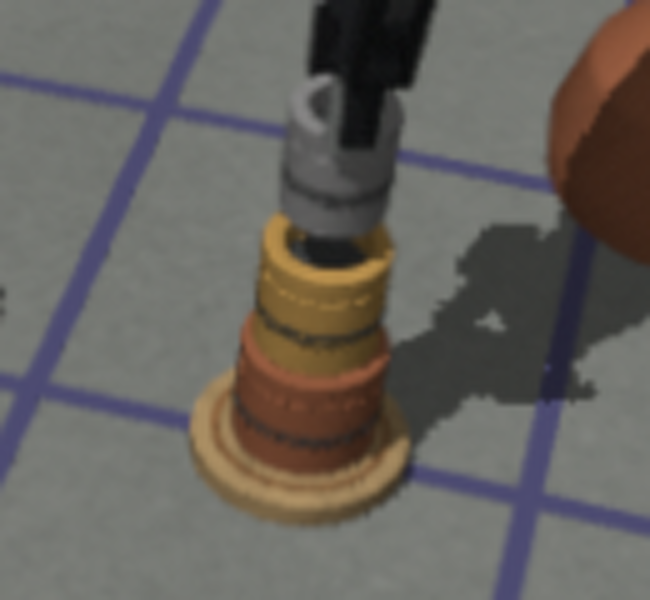

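View pics/w19.png

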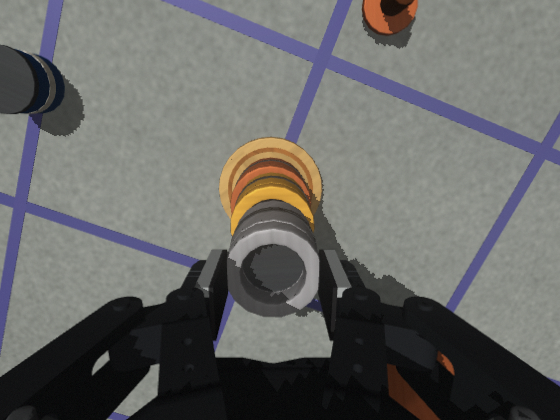

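Well aligned. Lowering slowly.

Call:
step_arm([
  [[0,0,0.004],[0,0,0]],
  [[0,0,0.007],[0,0,0]],
  [[0,0,0.01],[0,0,0]],
  [[0,0,0.0125],[0,0,0]],
  [[0,0,0.014],[0,0,0]],
])

```text
time_s: 27.8
eef_pos: [0.4636, -0.2341, 0.1451]
eef_rot: [-0.0, 0.823, -0.569, -0.0]
wrist_force: [-0.4, -0.2, -1.8]
opening: 0.487
```

Call:
step_arm([
  [[0,0,0.001],[0,0,0]],
  [[0,0,0.002],[0,0,0]],
  [[0,0,0.003],[0,0,0]],
  [[0,0,0.004],[0,0,0]],
  [[0,0,0.004],[0,0,0]],
])

```text
time_s: 28.3
eef_pos: [0.464, -0.2344, 0.1424]
eef_rot: [-0.0, 0.823, -0.569, 0.0]
wrist_force: [-0.6, 1.4, 4.7]
opening: 0.488
```

Call:
step_arm([
  [[0,0,0],[0,0,0]],
  [[0,0,0],[0,0,0]],
  [[0,0,0],[0,0,0]],
  [[0,0,0],[0,0,0]],
  [[0,0,0],[0,0,0]],
], fingers=100)

```text
time_s: 28.8
eef_pos: [0.4637, -0.2343, 0.1415]
eef_rot: [0.0, 0.822, -0.569, -0.0]
wrist_force: [0.4, 0.0, 0.1]
opening: 0.995
```

Call:
step_arm([
  [[0,0,-0.02],[0,0,0]],
  [[0,0,-0.06],[0,0,0]],
  [[0,0,-0.11],[0,0,0]],
  [[0,0,-0.15],[0,0,0]],
  [[0,0,-0.17],[0,0,0]],
])

```text
time_s: 29.3
eef_pos: [0.4649, -0.2352, 0.3162]
eef_rot: [0.0, 0.823, -0.569, 0.003]
wrist_force: [0.8, -0.7, -0.3]
opening: 0.995
```

Call:
step_arm([
  [[0,0,-0.01],[0,0,0]],
  [[0,0,-0.01],[0,0,0]],
  [[0,0,-0.01],[0,0,0]],
])

```text
time_s: 29.6
eef_pos: [0.4632, -0.2338, 0.3199]
eef_rot: [-0.0, 0.822, -0.569, -0.001]
wrist_force: [-0.1, 0.5, -0.4]
opening: 0.999
```

```bash
python3 w.py w20
python3 - <<'E'
from h import *
from bench import telemetry,viewer
cv2.imwrite("pics/s20.png",cv2.resize(viewer.camera("side")[70:190,290:420,::-1],None,fx=5,fy=5,interpolation=cv2.INTER_CUBIC))
c=np.load("pics/w20.npy",allow_pickle=True).item()["c"]
im=cv2.imread("pics/w20.png"); p=proj([[.463,-.2344,.170]],c)[0].astype(int);print(p)
x0,y0=p-40
t=cv2.resize(im[y0:y0+80,x0:x0+80],None,fx=7,fy=7,interpolation=cv2.INTER_CUBIC)
for r in (.023,.015):
  q=(proj(circ(.463,-.2344,.170,r),c)-[x0,y0]+.5)*7-.5
  cv2.polylines(t,[np.round(q*8).astype(int)],True,(0,255,0),1,cv2.LINE_AA,3)
cv2.imwrite("pics/w20z.png",t)
print(tool_shift([.6462,-.2715,.28],telemetry.get_obs()))
E
```

```text
29.6 [ 0.4632 -0.2338  0.3199] [-1.000e-04  8.225e-01 -5.688e-01 -1.200e-03] 0.9990315990304003 [-0.1  0.5 -0.4]
[273 187]
[ 0.10013233 -0.15809911  0.03880256]
```

View pics/w20z.png

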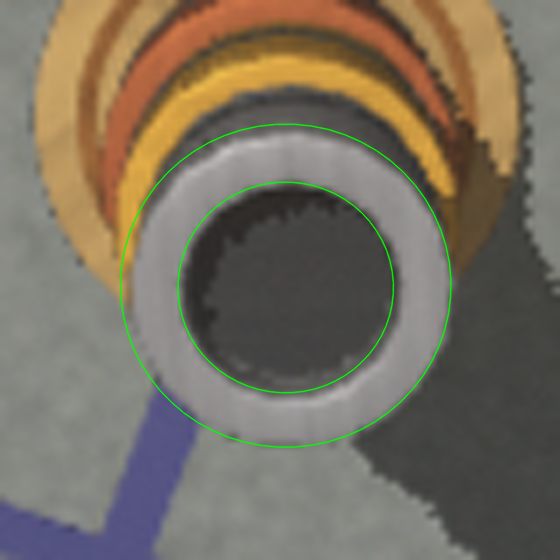

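View pics/s20.png

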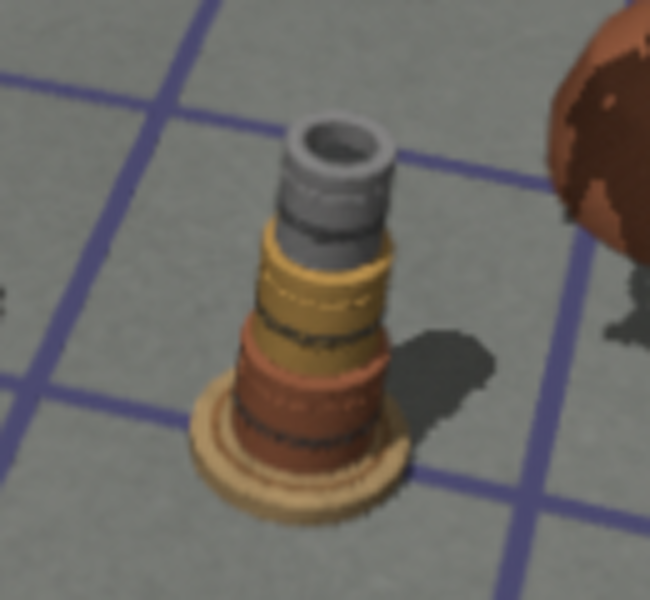

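Call:
step_arm([
  [[0.012,-0.019,0],[0,0,0]],
  [[0.034,-0.053,0],[0,0,0]],
  [[0.058,-0.092,0],[0,0,0]],
  [[0.08,-0.126,0.01],[0,0,0]],
  [[0.094,-0.148,0.025],[0,0,0]],
])

```text
time_s: 30.2
eef_pos: [0.6375, -0.2702, 0.2946]
eef_rot: [-0.0, 0.823, -0.569, -0.0]
wrist_force: [-1.2, -0.7, -0.0]
opening: 0.998
```

Call:
step_arm([
  [[0.005,-0.008,0.01],[0,0,0]],
  [[0.006,-0.01,0.014],[0,0,0]],
  [[0.006,-0.01,0.014],[0,0,0]],
  [[0.006,-0.01,0.014],[0,0,0]],
])

```text
time_s: 30.6
eef_pos: [0.6461, -0.272, 0.2834]
eef_rot: [0.0, 0.822, -0.569, 0.0]
wrist_force: [-0.1, -0.1, -0.2]
opening: 1.002
```

```bash
python3 w.py w21
python3 - <<'E'
from h import *
from bench import telemetry
c=np.load("pics/w21.npy",allow_pickle=True).item()["c"]
im=cv2.imread("pics/w21.png"); v=[.6462,-.2715]
p=proj([[*v,.030]],c)[0].astype(int);print(p)
x0,y0=p-30
t=cv2.resize(im[y0:y0+60,x0:x0+60],None,fx=9,fy=9,interpolation=cv2.INTER_CUBIC)
for z,r in ((.014,.023),(.014,.010),(.046,.01)):
  q=(proj(circ(*v,z,r),c)-[x0,y0]+.5)*9-.5
  cv2.polylines(t,[np.round(q*8).astype(int)],True,(0,255,0),1,cv2.LINE_AA,3)
cv2.imwrite("pics/w21z.png",t)
print(tool_shift([*v,.026],telemetry.get_obs()))
E
```

```text
30.6 [ 0.6461 -0.272   0.2834] [ 1.000e-04  8.224e-01 -5.689e-01  3.000e-04] 1.002055534332414 [-0.1 -0.1 -0.2]
[272 169]
[-1.02996710e-03  1.34308481e-04  2.58012670e-01]
```

View pics/w21z.png

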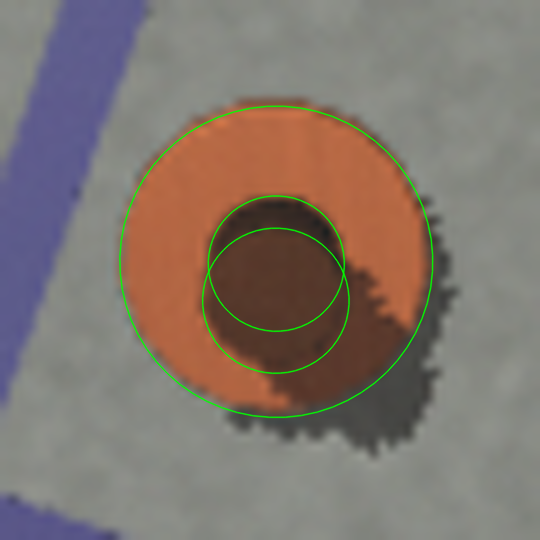

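View pics/w21.png

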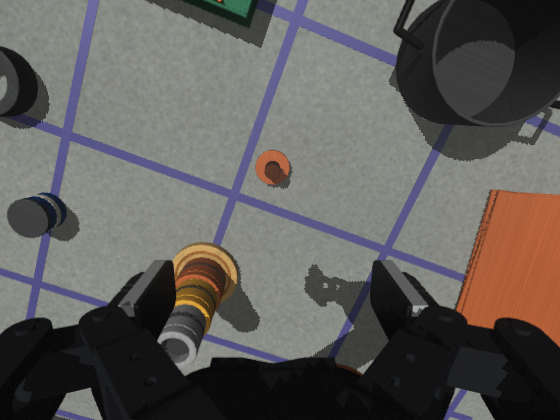

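Run:
```python
from h import *
import glob
Q=[];P=[]
for f in sorted(glob.glob("pics/w*.npy")):
    o=np.load(f,allow_pickle=True).item()["o"];Q.append(o["q"]);P.append(o["eef_pos"])
Q=np.array(Q);P=np.array(P); r=np.hypot(P[:,0],P[:,1])
def f(v):
    L1,L2,zz,a,off,r0=v
    return np.r_[r0+L1*np.sin(Q[:,1])+L2*np.sin(Q[:,1]+Q[:,2]+a)-r, zz+L1*np.cos(Q[:,1])+L2*np.cos(Q[:,1]+Q[:,2]+a)-P[:,2]+0*off]
s=least_squares(f,[.4,.4,.1,0,0,0]);print(s.x.round(4),np.abs(s.fun).max())
print("now q",Q[-1].round(3),"az",np.arctan2(P[-1,1],P[-1,0]), (Q[:,1]+Q[:,2]+Q[:,4])[:3])
from bench import viewer
for n in("side","top"): cv2.imwrite(f"pics/{n}21.png",viewer.camera(n)[:,:,::-1])
```

```text
[ 0.4311  0.5199 -0.0255  0.1549  0.      0.0137] 0.0010266436138070822
now q [ 0.264  0.42   1.162 -0.     1.561  1.475] az 0.43249393875407555 [3.14146171 3.13913698 3.13871775]
```

View pics/side21.png

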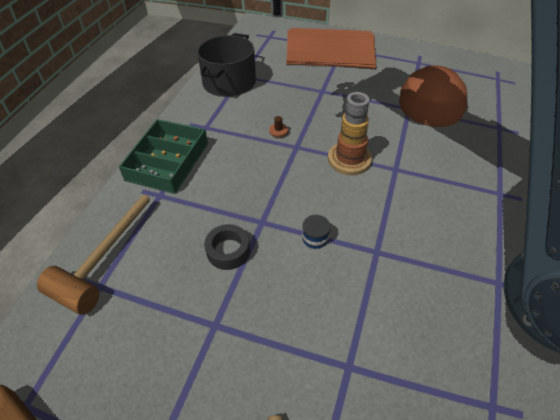

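View pics/top21.png

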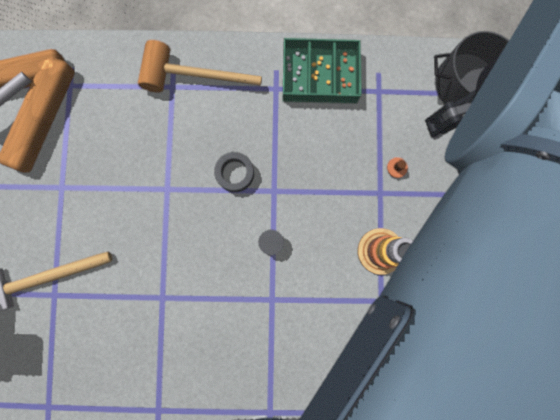

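Call:
step_arm([
  [[-0.001,0,0.02],[0,0,0]],
  [[-0.001,0,0.055],[0,0,0]],
  [[-0.001,0,0.095],[0,0,0]],
  [[-0.001,0,0.13],[0,0,0]],
  [[-0.001,0,0.15],[0,0,0]],
])

```text
time_s: 31.25
eef_pos: [0.6448, -0.2703, 0.1297]
eef_rot: [0.0, 0.822, -0.569, -0.002]
wrist_force: [-0.1, 0.5, -0.0]
opening: 1.0
```

Run:
```python
import cv2
from bench import viewer,telemetry
print(telemetry.get_obs()["eef_pos"])
for n in("side","top"): cv2.imwrite(f"pics/{n}22.png",viewer.camera(n)[:,:,::-1])
```

```text
[ 0.64476963 -0.27032044  0.12974442]
```

View pics/side22.png

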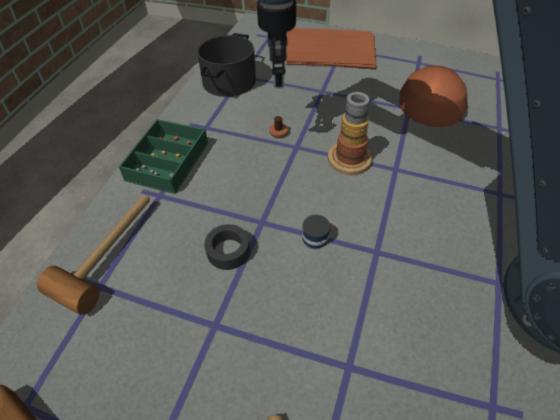

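View pics/top22.png

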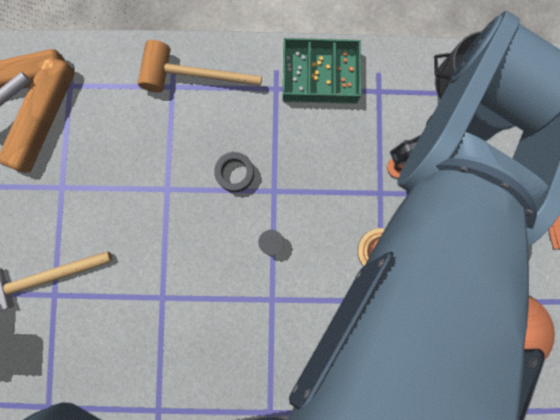

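Call:
step_arm([
  [[0,0,0.012],[0,0,0]],
  [[0,0,0.03],[0,0,0]],
  [[0,0,0.045],[0,0,0]],
  [[0,0,0.055],[0,0,0]],
  [[0,0,0.06],[0,0,0]],
])

```text
time_s: 31.85
eef_pos: [0.6457, -0.2706, 0.0706]
eef_rot: [0.0, 0.822, -0.569, -0.001]
wrist_force: [0.1, -0.8, 0.6]
opening: 0.996
```

```bash
python3 w.py w23
python3 - <<'E'
import cv2
from bench import viewer,telemetry
for n in("side",): cv2.imwrite(f"pics/{n}23.png",viewer.camera(n)[:,:,::-1])
E
```

```text
31.85 [ 0.6457 -0.2706  0.0706] [ 0.      0.8225 -0.5688 -0.0012] 0.9955682958216701 [ 0.1 -0.8  0.6]
```

View pics/side23.png

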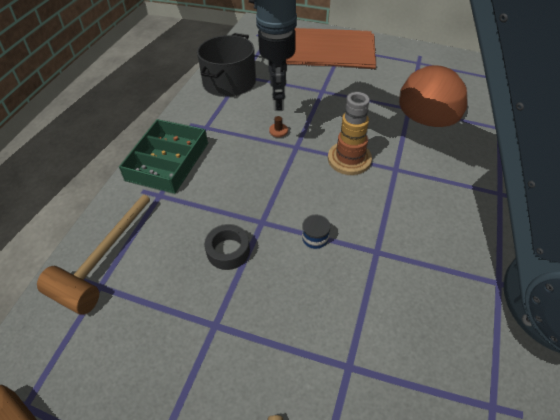

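View pics/w23.png

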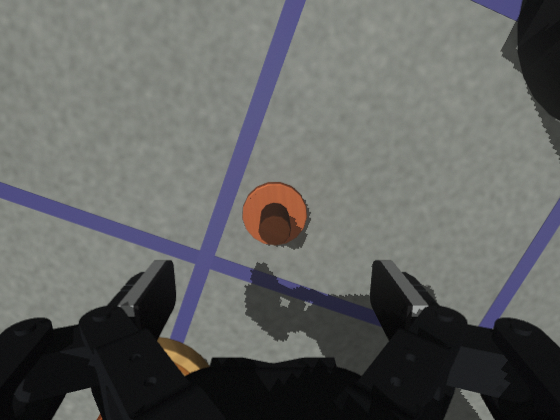

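Call:
step_arm([
  [[0.001,0,0.01],[0,0,0]],
  [[0.001,0,0.022],[0,0,0]],
  [[0.001,0,0.033],[0,0,0]],
  [[0.001,0,0.039],[0,0,0]],
  [[0.001,0,0.042],[0,0,0]],
])

```text
time_s: 32.45
eef_pos: [0.6462, -0.2716, 0.029]
eef_rot: [0.0, 0.823, -0.569, -0.001]
wrist_force: [0.4, 0.4, -0.4]
opening: 1.003
```

Call:
step_arm([
  [[0,0,0],[0,0,0]],
  [[0,0,0],[0,0,0]],
  [[0,0,0],[0,0,0]],
])

```text
time_s: 32.75
eef_pos: [0.6473, -0.2723, 0.0312]
eef_rot: [-0.0, 0.823, -0.569, 0.001]
wrist_force: [-1.3, 0.0, 0.7]
opening: 1.0
```

```bash
python3 w.py w24
```

```text
32.75 [ 0.6473 -0.2723  0.0312] [-0.000e+00  8.225e-01 -5.687e-01  6.000e-04] 1.000024014650094 [-1.3  0.   0.7]
```

View pics/w24.png

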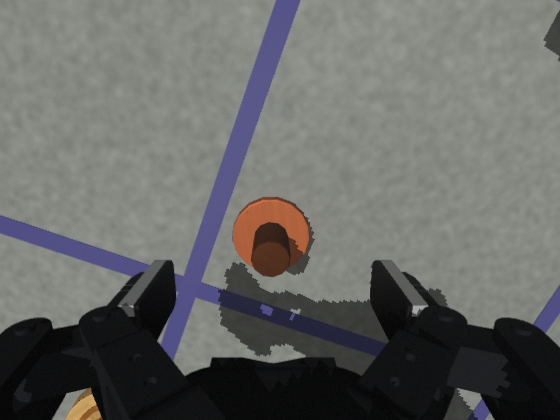

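Call:
step_arm([
  [[0,0,0.002],[0,0,0]],
  [[0,0,0.004],[0,0,0]],
  [[0,0,0.004],[0,0,0]],
  [[0,0,0.004],[0,0,0]],
])

```text
time_s: 33.2
eef_pos: [0.6468, -0.272, 0.0264]
eef_rot: [0.0, 0.823, -0.569, -0.0]
wrist_force: [-0.4, 0.3, 0.1]
opening: 1.002
```

Call:
step_arm([
  [[0,0,0.004],[0,0,0]],
  [[0,0,0.004],[0,0,0]],
  [[0,0,0.004],[0,0,0]],
  [[0,0,0.004],[0,0,0]],
  [[0,0,0.004],[0,0,0]],
], fingers=50)

```text
time_s: 33.7
eef_pos: [0.6469, -0.2721, 0.0226]
eef_rot: [0.0, 0.822, -0.569, 0.0]
wrist_force: [-0.1, -0.3, 1.0]
opening: 0.499
```

```bash
python3 w.py w25
```

```text
33.7 [ 0.6469 -0.2721  0.0226] [ 0.000e+00  8.225e-01 -5.688e-01  1.000e-04] 0.49865426239819666 [-0.1 -0.3  1. ]
```

View pics/w25.png

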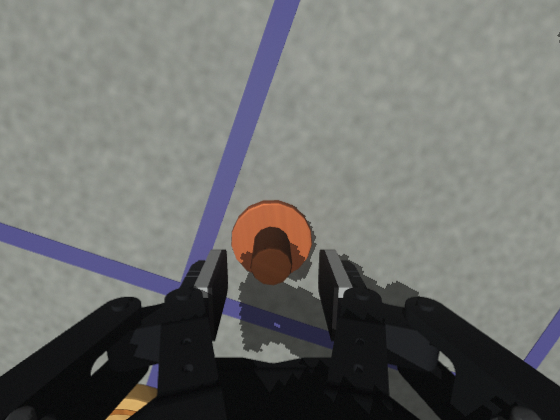

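I lowered it 4 mm too far because the shift was repeated. Raising it 5 mm before closing.

Call:
step_arm([
  [[0,0,-0.003],[0,0,0]],
  [[0,0,-0.005],[0,0,0]],
  [[0,0,-0.005],[0,0,0]],
  [[0,0,-0.005],[0,0,0]],
])

```text
time_s: 34.15
eef_pos: [0.647, -0.2721, 0.0278]
eef_rot: [-0.0, 0.823, -0.569, 0.0]
wrist_force: [1.7, 0.6, 0.5]
opening: 0.502
```

Call:
step_arm([
  [[0,0,0],[0,0,0]],
  [[0,0,0],[0,0,0]],
  [[0,0,0],[0,0,0]],
  [[0,0,0],[0,0,0]],
  [[0,0,0],[0,0,0]],
], fingers=0)

```text
time_s: 34.65
eef_pos: [0.6468, -0.272, 0.0275]
eef_rot: [-0.0, 0.822, -0.569, -0.0]
wrist_force: [-0.6, 0.0, -0.3]
opening: 0.003
```

Call:
step_arm([
  [[0,0,0],[0,0,0]],
  [[0,0,0],[0,0,0]],
  [[0,0,0],[0,0,0]],
])

```text
time_s: 34.95
eef_pos: [0.6468, -0.272, 0.0275]
eef_rot: [-0.0, 0.823, -0.569, -0.0]
wrist_force: [-0.3, -0.5, 0.1]
opening: -0.001
```

```bash
python3 w.py w26
```

```text
34.95 [ 0.6468 -0.272   0.0275] [-0.      0.8225 -0.5688 -0.    ] -0.000743625308077418 [-0.3 -0.5  0.1]
```

View pics/w26.png

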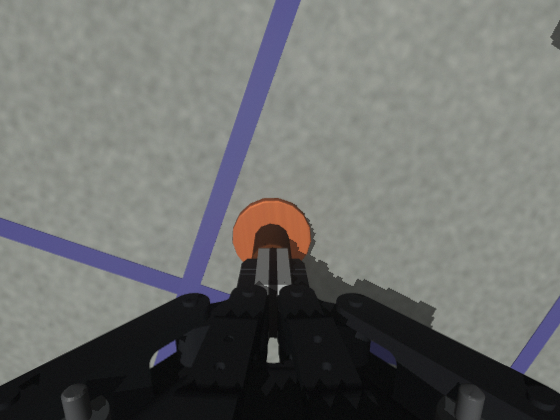

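Run:
```python
from h import *
from bench import viewer,telemetry
d=np.load("pics/w26.npy",allow_pickle=True).item();o=d["o"];c=d["c"];T=rot(o["eef_rot"])
for zt in (.008,0,-.008,-.016,-.02,-.024):
    print(zt,[proj([o["eef_pos"]+T@np.array([0,y,zt])],c)[0].round(0).tolist() for y in(-.011,0,.011)])
im=viewer.camera("side")[:,:,::-1]; cs=viewer.get_calibration("side")
y0,x0,k=60,230,6
t=cv2.resize(im[y0:y0+95,x0:x0+100],None,fx=k,fy=k,interpolation=cv2.INTER_CUBIC)
for zt in(.008,-.01,-.02):
    p=proj([o["eef_pos"]+T@np.array([0,0,zt])],cs)[0]; q=(p-[x0,y0]+.5)*k; print(zt,p.round(1),q.round()); cv2.circle(t,tuple(int(a) for a in q),3,(0,255,0),-1)
for z,r in OBJ["lid_c"]:
  q=(proj(circ(.6465,-.272,z,r),cs)-[x0,y0]+.5)*k
  cv2.polylines(t,[np.round(q*8).astype(int)],True,(255,255,0),1,cv2.LINE_AA,3)
cv2.imwrite("pics/s26.png",t)
```

```text
0.008 [[272.0, 224.0], [272.0, 242.0], [272.0, 260.0]]
0 [[272.0, 229.0], [272.0, 248.0], [272.0, 267.0]]
-0.008 [[272.0, 234.0], [272.0, 254.0], [272.0, 273.0]]
-0.016 [[272.0, 240.0], [272.0, 261.0], [272.0, 281.0]]
-0.02 [[272.0, 243.0], [272.0, 264.0], [272.0, 285.0]]
-0.024 [[272.0, 246.0], [272.0, 268.0], [272.0, 289.0]]
0.008 [278.8 126.6] [296. 402.]
-0.01 [278.7 120.7] [295. 367.]
-0.02 [278.7 117.3] [295. 347.]
```

View pics/s26.png

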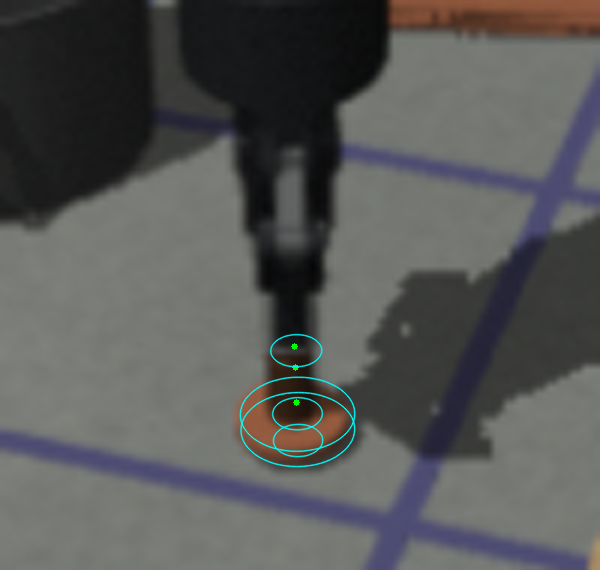

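The jaws closed above the knob. In the side view the fingertips end at about the knob's top, (296,350) in the enlargement, so the real tips stand about 20 mm behind the TCP and not 8 mm ahead of it. I'll reopen and go lower in stages.

Call:
step_arm([
  [[0,0,-0.003],[0,0,0]],
  [[0,0,-0.005],[0,0,0]],
  [[0,0,-0.005],[0,0,0]],
])

```text
time_s: 35.35
eef_pos: [0.6472, -0.2723, 0.0332]
eef_rot: [-0.0, 0.822, -0.569, 0.001]
wrist_force: [-0.2, -0.1, 0.3]
opening: 0.002
```

Call:
step_arm([
  [[0,0,0],[0,0,0]],
  [[0,0,0],[0,0,0]],
  [[0,0,0],[0,0,0]],
  [[0,0,0],[0,0,0]],
  [[0,0,0],[0,0,0]],
], fingers=60)

```text
time_s: 35.85
eef_pos: [0.6468, -0.272, 0.0324]
eef_rot: [0.0, 0.822, -0.569, -0.0]
wrist_force: [-0.2, 0.0, 0.5]
opening: 0.6
```

Call:
step_arm([
  [[0,0,0.005],[0,0,0]],
  [[0,0,0.01],[0,0,0]],
  [[0,0,0.014],[0,0,0]],
  [[0,0,0.016],[0,0,0]],
  [[0,0,0.016],[0,0,0]],
])

```text
time_s: 36.35
eef_pos: [0.6464, -0.2718, 0.0157]
eef_rot: [0.0, 0.822, -0.569, -0.001]
wrist_force: [0.4, 0.6, -0.4]
opening: 0.594
```

```bash
python3 w.py w27
cat > sv.py <<'E'
import sys
from h import *
from bench import viewer,telemetry
o=telemetry.get_obs();T=rot(o["eef_rot"])
im=viewer.camera("side")[:,:,::-1]; cs=viewer.get_calibration("side")
y0,x0,k=60,230,6
t=cv2.resize(im[y0:y0+95,x0:x0+100],None,fx=k,fy=k,interpolation=cv2.INTER_CUBIC)
cv2.imwrite(f"pics/{sys.argv[1]}.png",t)
E
python3 sv.py s27
```

```text
36.35 [ 0.6464 -0.2718  0.0157] [ 0.000e+00  8.225e-01 -5.688e-01 -6.000e-04] 0.593971274094441 [ 0.4  0.6 -0.4]
```

View pics/s27.png

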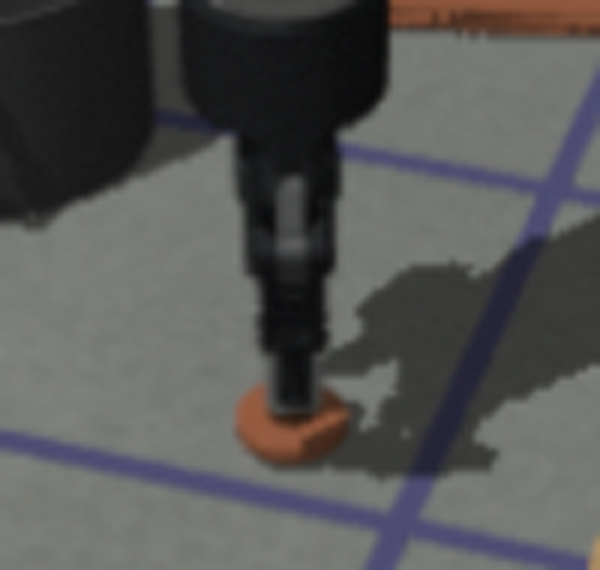

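View pics/w27.png

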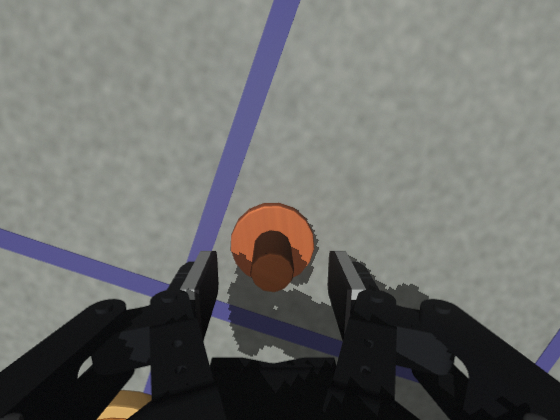

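Run:
```python
from h import *
from bench import viewer
o=np.load("pics/w27.npy",allow_pickle=True).item()["o"];T=rot(o["eef_rot"]);cs=viewer.get_calibration("side")
for zt in(.008,-.005,-.01,-.015,-.02,-.025,-.03):
    print(zt,[((proj([o["eef_pos"]+T@np.array([x,y,zt])],cs)[0]-[230,60]+.5)*6).round(0).tolist() for x,y in((-.025,0),(-.035,0),(-.025,.011))])
```

```text
0.008 [[299.0, 466.0], [300.0, 483.0], [327.0, 466.0]]
-0.005 [[299.0, 441.0], [300.0, 458.0], [327.0, 440.0]]
-0.01 [[299.0, 431.0], [299.0, 448.0], [327.0, 431.0]]
-0.015 [[298.0, 422.0], [299.0, 438.0], [327.0, 421.0]]
-0.02 [[298.0, 412.0], [299.0, 428.0], [326.0, 411.0]]
-0.025 [[298.0, 402.0], [299.0, 418.0], [326.0, 401.0]]
-0.03 [[298.0, 392.0], [299.0, 408.0], [326.0, 391.0]]
```

Call:
step_arm([
  [[0,0,0.004],[0,0,0]],
  [[0,0,0.008],[0,0,0]],
  [[0,0,0.01],[0,0,0]],
  [[0,0,0.01],[0,0,0]],
  [[0,0,0.01],[0,0,0]],
])

```text
time_s: 36.95
eef_pos: [0.6468, -0.272, 0.0064]
eef_rot: [0.0, 0.823, -0.569, -0.0]
wrist_force: [0.1, -0.7, -0.3]
opening: 0.602
```

Call:
step_arm([
  [[0,0,0],[0,0,0]],
  [[0,0,0],[0,0,0]],
  [[0,0,0],[0,0,0]],
  [[0,0,0],[0,0,0]],
  [[0,0,0],[0,0,0]],
], fingers=0)

```text
time_s: 37.45
eef_pos: [0.6471, -0.2722, 0.0069]
eef_rot: [-0.0, 0.823, -0.569, 0.0]
wrist_force: [0.2, 0.9, 1.5]
opening: 0.209
```

Call:
step_arm([
  [[0,0,0],[0,0,0]],
  [[0,0,0],[0,0,0]],
  [[0,0,0],[0,0,0]],
])

```text
time_s: 37.75
eef_pos: [0.6471, -0.2722, 0.0069]
eef_rot: [-0.0, 0.823, -0.569, 0.0]
wrist_force: [-0.6, 1.0, 4.0]
opening: 0.209
```

```bash
python3 w.py w28; python3 sv.py s28
```

```text
37.75 [ 0.6471 -0.2722  0.0069] [-0.000e+00  8.225e-01 -5.688e-01  3.000e-04] 0.20861892254005077 [-0.6  1.   4. ]
```

View pics/s28.png

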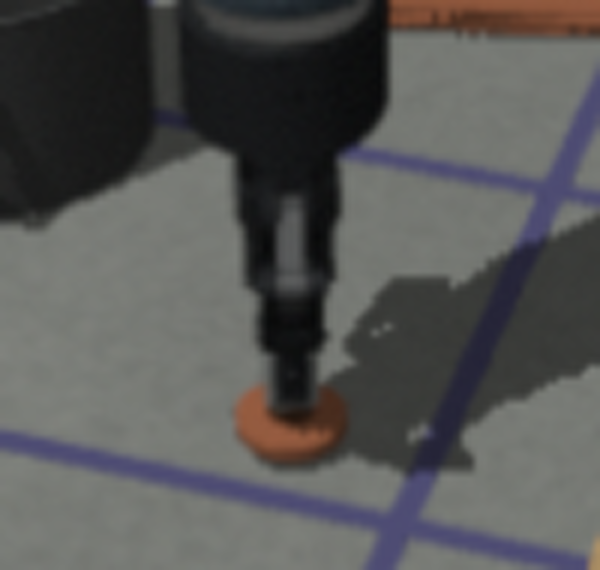

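View pics/w28.png

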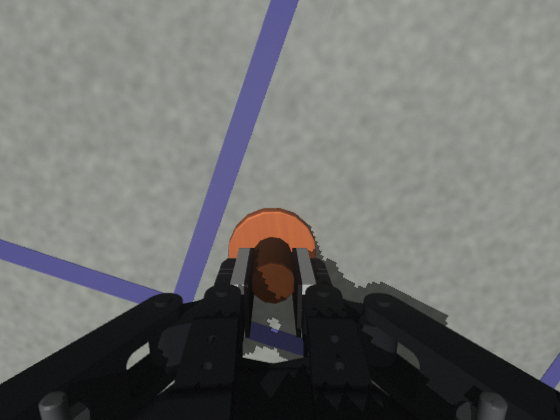

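Call:
step_arm([
  [[0,0,-0.01],[0,0,0]],
  [[0,0,-0.03],[0,0,0]],
  [[0,0,-0.07],[0,0,0]],
  [[0,0,-0.115],[0,0,0]],
  [[0,0,-0.155],[0,0,0]],
])

```text
time_s: 38.35
eef_pos: [0.6465, -0.2719, 0.1634]
eef_rot: [0.0, 0.822, -0.569, -0.0]
wrist_force: [0.6, 0.8, -0.7]
opening: 0.208
```

Call:
step_arm([
  [[0,0,-0.04],[0,0,0]],
  [[0,0,-0.065],[0,0,0]],
  [[0,0,-0.07],[0,0,0]],
  [[0,0,-0.07],[0,0,0]],
])

```text
time_s: 38.75
eef_pos: [0.647, -0.2721, 0.2319]
eef_rot: [-0.0, 0.822, -0.569, 0.001]
wrist_force: [1.1, -0.1, -0.8]
opening: 0.204
```

```bash
python3 w.py w29
python3 - <<'E'
from h import *
from bench import telemetry
print(tool_shift([.4639,-.2351,.23],telemetry.get_obs()))
E
```

```text
38.75 [ 0.647  -0.2721  0.2319] [-0.000e+00  8.225e-01 -5.688e-01  5.000e-04] 0.20413280068729925 [ 1.1 -0.1 -0.8]
[-0.0985568   0.15763727  0.00032326]
```

View pics/w29.png

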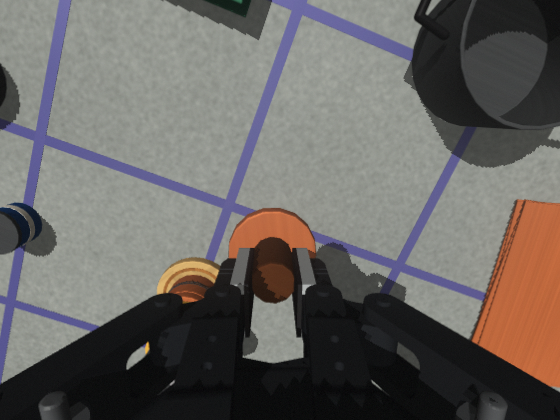

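The lid is held level. Moving it over the stack; its underside is at about 0.225 m and the stack top at 0.170 m.

Call:
step_arm([
  [[-0.009,0.014,0],[0,0,0]],
  [[-0.026,0.042,0],[0,0,0]],
  [[-0.047,0.075,0],[0,0,0]],
  [[-0.067,0.107,0],[0,0,0]],
  [[-0.084,0.134,0],[0,0,0]],
])

```text
time_s: 39.3
eef_pos: [0.4888, -0.2392, 0.2282]
eef_rot: [-0.0, 0.822, -0.569, -0.003]
wrist_force: [-0.5, 0.3, 0.4]
opening: 0.209
```

Call:
step_arm([
  [[-0.009,0.015,0],[0,0,0]],
  [[-0.0135,0.0215,0],[0,0,0]],
  [[-0.0145,0.0235,0],[0,0,0]],
  [[-0.0145,0.0235,0],[0,0,0]],
  [[-0.0145,0.0235,0],[0,0,0]],
])

```text
time_s: 39.8
eef_pos: [0.4653, -0.2356, 0.2311]
eef_rot: [-0.0, 0.823, -0.569, -0.0]
wrist_force: [-0.3, 0.4, -1.0]
opening: 0.208
```

```bash
python3 w.py w30
python3 - <<'E'
from h import *
from bench import telemetry,viewer
cv2.imwrite("pics/s30.png",cv2.resize(viewer.camera("side")[50:170,290:420,::-1],None,fx=5,fy=5,interpolation=cv2.INTER_CUBIC))
print(tool_shift([.4639,-.2351,.1709],telemetry.get_obs()))
E
```

```text
39.8 [ 0.4653 -0.2356  0.2311] [-1.000e-04  8.226e-01 -5.687e-01 -2.000e-04] 0.20786662239693474 [-0.3  0.4 -1. ]
[-0.00090217  0.00109858  0.06030766]
```

View pics/w30.png

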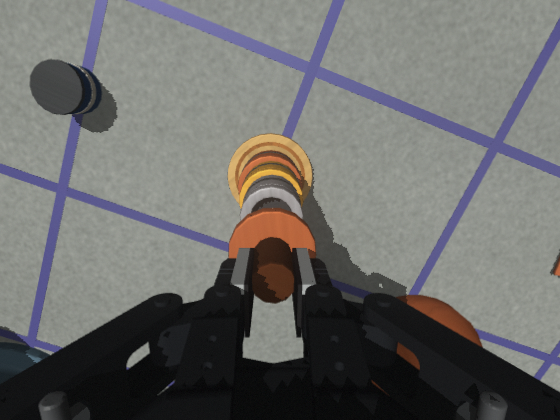

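View pics/s30.png

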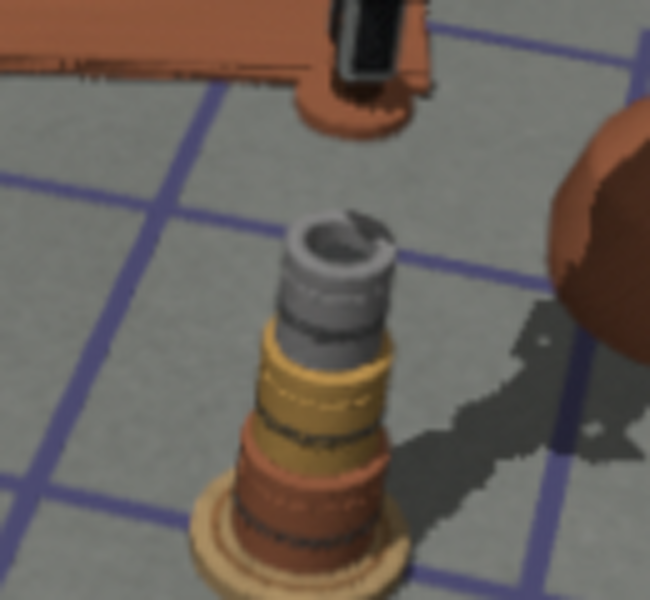

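Call:
step_arm([
  [[-0.0005,0.0005,0.008],[0,0,0]],
  [[-0.0005,0.001,0.02],[0,0,0]],
  [[-0.0005,0.001,0.033],[0,0,0]],
  [[-0.0005,0.001,0.042],[0,0,0]],
  [[-0.0005,0.001,0.046],[0,0,0]],
])

```text
time_s: 40.4
eef_pos: [0.4628, -0.2347, 0.1836]
eef_rot: [-0.0, 0.822, -0.569, -0.001]
wrist_force: [-0.6, 0.3, -0.8]
opening: 0.204
```

Call:
step_arm([
  [[0,0,0],[0,0,0]],
  [[0,0,0],[0,0,0]],
  [[0,0,0],[0,0,0]],
  [[0,0,0],[0,0,0]],
])

```text
time_s: 40.8
eef_pos: [0.4639, -0.2356, 0.1861]
eef_rot: [0.0, 0.822, -0.569, 0.001]
wrist_force: [-0.1, 0.5, -0.2]
opening: 0.205
```

```bash
python3 w.py w31
python3 - <<'E'
from h import *
from bench import telemetry,viewer
cv2.imwrite("pics/s31.png",cv2.resize(viewer.camera("side")[60:130,310:400,::-1],None,fx=7,fy=7,interpolation=cv2.INTER_CUBIC))
print(tool_shift([.4639,-.2351,.1709],telemetry.get_obs()))
E
```

```text
40.8 [ 0.4639 -0.2356  0.1861] [ 0.000e+00  8.225e-01 -5.688e-01  6.000e-04] 0.20486192943595488 [-0.1  0.5 -0.2]
[-0.00035728 -0.00024743  0.015023  ]
```

View pics/w31.png

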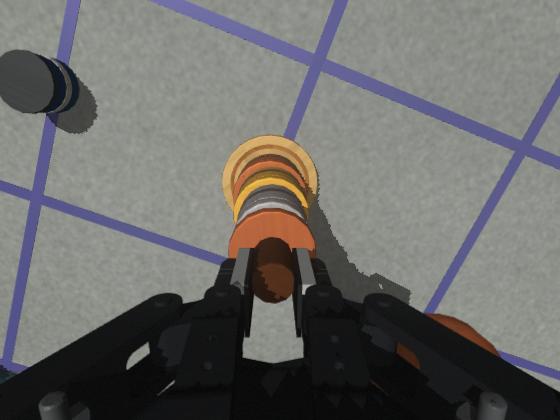

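View pics/s31.png

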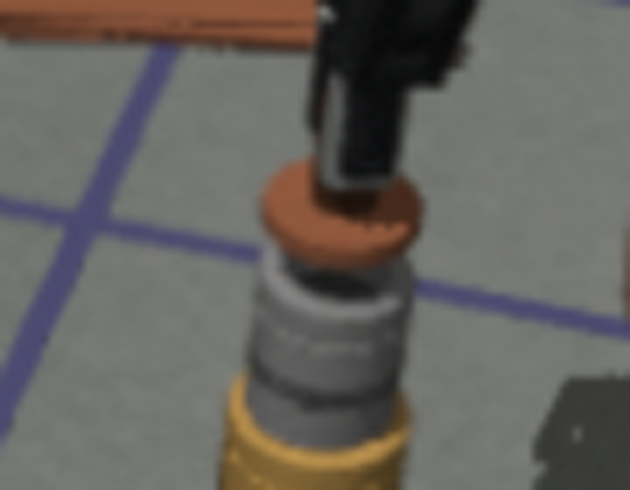

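Call:
step_arm([
  [[0,0,0.003],[0,0,0]],
  [[0,0,0.006],[0,0,0]],
  [[0,0,0.009],[0,0,0]],
  [[0,0,0.0105],[0,0,0]],
  [[0,0,0.012],[0,0,0]],
])

```text
time_s: 41.4
eef_pos: [0.4635, -0.2353, 0.1732]
eef_rot: [-0.0, 0.823, -0.569, -0.0]
wrist_force: [0.0, -0.5, -0.6]
opening: 0.205
```

Call:
step_arm([
  [[0,0,0.001],[0,0,0]],
  [[0,0,0.002],[0,0,0]],
  [[0,0,0.003],[0,0,0]],
  [[0,0,0.0035],[0,0,0]],
  [[0,0,0.0035],[0,0,0]],
])

```text
time_s: 41.9
eef_pos: [0.4641, -0.2358, 0.1709]
eef_rot: [0.0, 0.823, -0.569, 0.001]
wrist_force: [-0.4, 0.7, 5.2]
opening: 0.208
```

Contact came at TCP z 0.1709, exactly the height worked out for full seating. I release and check before rising.

Call:
step_arm([
  [[0,0,0],[0,0,0]],
  [[0,0,0],[0,0,0]],
  [[0,0,0],[0,0,0]],
  [[0,0,0],[0,0,0]],
  [[0,0,0],[0,0,0]],
], fingers=80)

```text
time_s: 42.4
eef_pos: [0.4635, -0.2353, 0.1698]
eef_rot: [-0.0, 0.823, -0.569, -0.0]
wrist_force: [0.3, 0.3, 0.1]
opening: 0.802
```

Call:
step_arm([
  [[0,0,-0.01],[0,0,0]],
  [[0,0,-0.04],[0,0,0]],
  [[0,0,-0.08],[0,0,0]],
  [[0,0,-0.12],[0,0,0]],
  [[0,0,-0.14],[0,0,0]],
])

```text
time_s: 42.9
eef_pos: [0.4647, -0.2362, 0.3151]
eef_rot: [0.0, 0.823, -0.569, 0.003]
wrist_force: [0.6, -0.4, 1.1]
opening: 0.802
```

Call:
step_arm([
  [[0,-0.01,-0.02],[0,0,0]],
  [[0,-0.03,-0.03],[0,0,0]],
  [[0,-0.05,-0.03],[0,0,0]],
  [[0,-0.06,-0.03],[0,0,0]],
  [[0,-0.06,-0.03],[0,0,0]],
])

```text
time_s: 43.4
eef_pos: [0.5202, -0.2136, 0.3399]
eef_rot: [-0.0, 0.823, -0.568, -0.0]
wrist_force: [0.2, -0.2, 0.5]
opening: 0.799
```

```bash
python3 w.py w32
python3 - <<'E'
from h import *
from bench import telemetry,viewer
cs=viewer.get_calibration("side")
im=viewer.camera("side")[:,:,::-1];cv2.imwrite("pics/s32.png",im)
t=cv2.resize(im[60:180,310:400],None,fx=5,fy=5,interpolation=cv2.INTER_CUBIC);u=t.copy()
for z,r in [(.014,.033),(.068,.033),(.120,.028),(.170,.023),(.178,.023),(.210,.010)]:
  q=(proj(circ(.463,-.2345,z,r),cs)-[310,60]+.5)*5-.5
  cv2.polylines(u,[np.round(q*8).astype(int)],True,(0,255,0),1,cv2.LINE_AA,3)
cv2.imwrite("pics/s32z.png",cv2.resize(np.hstack([t,u]),(800,533)))
cv2.imwrite("pics/t32.png",viewer.camera("top")[:,:,::-1])
E
```

```text
43.4 [ 0.5202 -0.2136  0.3399] [-0.000e+00  8.229e-01 -5.682e-01 -3.000e-04] 0.7989433610223082 [ 0.2 -0.2  0.5]
```

View pics/s32z.png

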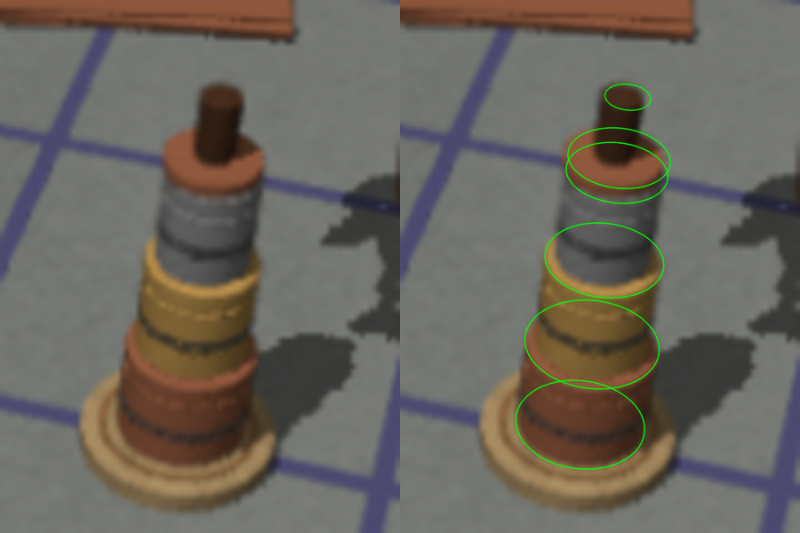

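View pics/w32.png

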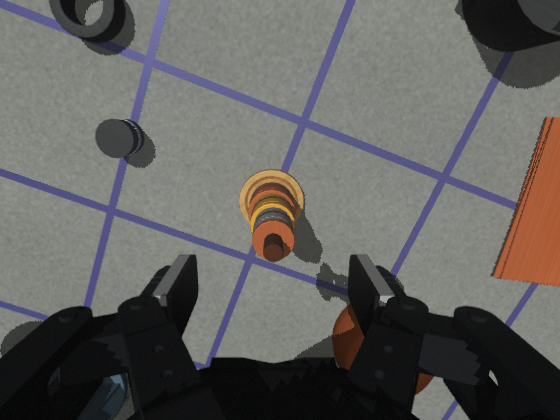

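View pics/s32.png

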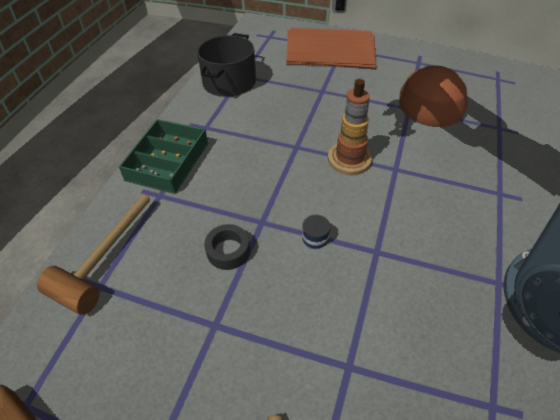

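The side view shows the stack straight and standing free, each disc and rim within about 1 px of its fully seated height. The ring (228,246) and tin (316,231) are where they were. Handing in.

Run:
```python
from bench import ticket,telemetry
print(telemetry.get_obs()["time_s"],ticket.hand_in())
```

```text
the job is handed in; nothing more can be done
43.55 None
```

The canister set is assembled on the stand and was handed in at 43.6 s: large copper, brass, small steel, then the lid, built from the bottom up. The gripper is open and clear of it.

- **Seating:** each piece met resistance at the height expected for fully home, within about 0.3 mm. The pressing force was under 10 N each time.
- **Last pictures:** the stack stands straight by itself. Overlaid on the side view, the rims and discs are within a couple of pixels of their seated positions, which matches the camera's 2 mm error. The large canister was measured within about 1 mm of the stand's centre. The iron ring and blue tin are where they started.
- **What went wrong:** the first close on the lid's knob missed, because the jaws shut just above it without disturbing it. The fingertips turned out to sit about 20 mm behind the TCP, not 8 mm ahead of it as `ctrl.tip_reach` says. I reopened, went lower and gripped it properly. The canister grips were therefore higher than planned, but they held.

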